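Lay the guest-room tea tray

ROBOT

A 6-joint arm with a two-finger parallel gripper is mounted at the origin on the work surface. World frame = base frame: x ahead of the robot, y to its left, z up, the work surface at z = 0. Lengths are in m, angles in rad, forces in N, time in s.
With the tool pointing down it reaches from about 0.35 to 0.925 m from the base axis. Payload 6.4 kg.
Tool frame: the origin (TCP) lies at the very end of the fingers, on their centre line; the grasp point (between the pads) lies 19 mm behind it; z points along the fingers, y is the line along which they close (so a half turn about z gives the same grasp; the last joint's range is limited). The gripper opens to 94 mm and grips with 3 to 60 N. Pads are 16 mm wide; open, the fingers measure 119 mm over their backs; the gripper's body (75 mm by 177 mm) begins 78 mm behind the grasp point.
Start: joints at [1.047, 0.245, 1.558, -0, 1.339, -0.174], TCP at [0.223, 0.611, 0.205] pointing down, gripper open.
Joint ranges: [-3.13, 3.13], [-1.02, 2.26], [0.13, 2.54], [-0.95, 4.09], [0.21, 2.88], [-2.74, 2.74]. Speed limits (rad/s): [2.57, 2.57, 3.14, 3.14, 3.14, 3.14].

INTERFACE

Orientations are given as a 3x3 rotation matrix whose columns are the frame's x, y, z axes.
In Python, from plant import r, eyes, ticket gives the robot as it stands. The module is installed in compiled form; this text tells all that it offers.
- The arm moves only by the tool jog_arm, never from a script. Its arguments are lists of equal length, an entry for each row: "delta_pos": the shift along the tool's x, y, z scaled (see below), a list of three; "delta_rot": the turn, a rotation vector about the tool's x, y, z scaled (see below), a list of three; "fingers": the closure, from -1 (fully open) to 1 (shut). In form: {"delta_pos": [[dx, dy, dz], ...], "delta_rot": [[rx, ry, rz], ...], "fingers": [fingers, ...]}. A call has 1 to 20 rows; each row shifts and turns the commanded pose from where the row before left it, along the tool's axes as they then stand; what a row does not reach is not made up. The controller multiplies each number of a shift by 0.3 m and each number of a turn by pi rad. A row lasts 1/8 s, in which the tool goes at most 62.5 mm and 10.7 degrees, less where a joint would pass 70% of its speed; a pose out of reach is approached as far as the arm can. A call with a number of a shift or a turn outside -1 to 1 is refused whole. A call with a gripper value outside its range is refused whole. The fingers move at their own pace and stop on an object; "newtons" is the grip in N (left out, the last holds). Time passes only in rows, so rows that do not move let the fingers close. It gives the time, the measured TCP pose, the force, the opening and the grip force at its end, in the units of the state.
- r.sense(): the state, without advancing time (a new reading comes with each control period).
- eyes.camera(name): name is "side" or "top"; returns the picture (400x640x3 uint8, blue, green, red); there is no depth.
- eyes.camera_params(name): a dict with "camera_matrix" (3x3 intrinsics, pixels), "rvec" (rotation vector, rad) and "tvec" (3), from world to camera coordinates, as OpenCV has them. Camera axes: x right, y down, z forward; pixel columns grow to the right and rows downward; lengths in m; the calibration is good to about 2 mm. A picture is of the moment at which its call begins. camera_params takes no time and is no camera call.
- ticket.job_done(): hands the job in; it is judged then, once.
The state is a dict: "time_s": time; "joint_positions": joint angles; "dq": joint speeds; "joint_torque": joint torques, N m; "ee_pos": TCP position; "eef_rot": TCP orientation; "wrist_force": force on the tool from outside, world axes, zero at the start; "ft_torque": the same for the moment, N m; "grip_width": opening from 0.0 (shut) to 1.0 (fully open); "grasp_force": force on a finger pad.
Only numpy, scipy, OpenCV 4.12 (cv2) and the standard library are available. Lean on these libraries where they do the work, as an engineer would, in place of code of your own. Each camera call takes 0.05 s, during which the arm holds its last target. There are 200 camera calls.

TASK

Lay the guest room's tea tray: seat each of the three tins fully down in the tray recess of its own shape, gather all the cups into one upright, fully nested stack standing in the small round cup well, and lay every spoon flat and straight along the long recess, bowl towards the tray's raised back edge. A cup may have been left in the spoon recess, and there may be two or three cups and one or two spoons. Leave the kettle, the book and the guest's vitamin jar and skull ornament where they are.

Things in the scene. Friction and masses are not known exactly. Their poses are not given: they have to be found in the camera images.
- tray: dark wooden hospitality tray, fixed on the chest top, 215 (x) by 275 (y) by 18 high, with five flat-bottomed cork-lined recesses 10 deep (their floor is 8 above the chest top). Along its +x side runs the raised back edge, 10 thick and 36 high; the other sides have no rim. Origin: centre of the underside of the 215 x 275 plate; x towards the back edge
- round_recess (a point): round recess for the round tin, dia 68; point: centre of its floor, axes as the tray's
- square_recess (a point): square recess for the square tin, 64 by 64, sides along the tray's x and y; point: centre of its floor, axes as the tray's
- oblong_recess (a point): oblong recess for the oblong tin, 102 along the tray's x by 52 along its y; point: centre of its floor, axes as the tray's
- cup_well (a point): cup well, the small round recess, dia 50, for the foot of the cup stack; point: centre of its floor, axes as the tray's
- spoon_recess (a point): spoon recess, the long one, 170 along the tray's x by 96 along its y, room for two spoons side by side; a cup may have been left standing in it; point: centre of its floor, axes as the tray's
- round_tin: round tin, white enamel with a flush pale wooden lid, dia 62, 70 high, about 0.25 kg, heavier in its lower half. Origin: centre of the underside; z up
- square_tin: square tin, white enamel with a flush pale wooden lid, 58 by 58, 70 high, about 0.25 kg, heavier in its lower half. Sides along its x and y. Origin: centre of the underside; z up
- oblong_tin: oblong tin, white enamel with a flush pale wooden lid, 96 along its x by 46 along its y, 70 high, about 0.25 kg, heavier in its lower half. Origin: centre of the underside; z up
- cup_1: white stacking cup, one of up to three (None if absent), 200 g, 80 high: foot dia 42, dia 58 at height 50, then a shoulder to a straight collar, outer dia 67, from 56 to the rim at 80. Inner floor 30 above the underside: a cup set in it stands on that floor, 30 higher, its collar above this rim (2 play). Origin: centre of underside; z out of the mouth
- cup_2: white stacking cup, one of up to three (None if absent), 200 g, 80 high: foot dia 42, dia 58 at height 50, then a shoulder to a straight collar, outer dia 67, from 56 to the rim at 80. Inner floor 30 above the underside: a cup set in it stands on that floor, 30 higher, its collar above this rim (2 play). Origin: centre of underside; z out of the mouth
- cup_3: white stacking cup, one of up to three (None if absent), 200 g, 80 high: foot dia 42, dia 58 at height 50, then a shoulder to a straight collar, outer dia 67, from 56 to the rim at 80. Inner floor 30 above the underside: a cup set in it stands on that floor, 30 higher, its collar above this rim (2 play). Origin: centre of underside; z out of the mouth
- spoon_1: steel spoon, one of up to two (None if absent), 50 g, 150 long along its x: bowl (dia 33, 9 high) at +x, handle end at -x. The handle, 9 wide and 4.5 thick, slopes up from its end towards the bowl; at the middle of the spoon, where it balances, it lies 7 to 11 above what the spoon rests on. Origin: mid-length, level with the underside; z up out of the bowl when it lies flat
- spoon_2: steel spoon, one of up to two (None if absent), 50 g, 150 long along its x: bowl (dia 33, 9 high) at +x, handle end at -x. The handle, 9 wide and 4.5 thick, slopes up from its end towards the bowl; at the middle of the spoon, where it balances, it lies 7 to 11 above what the spoon rests on. Origin: mid-length, level with the underside; z up out of the bowl when it lies flat
- spoon_1_bowl (a point): centre of spoon_1's bowl, 58.5 from mid-length towards +x of the spoon
- spoon_2_bowl (a point): centre of spoon_2's bowl, as for spoon_1
- kettle: bystander: steel kettle on a black base, dia 128, 160 high, with a handle 98 out on its -x side; origin: centre of the underside
- vitamin_jar: bystander: white vitamin jar, dia 64, 99 high; origin: centre of the underside
- skull: bystander: grey metal skull ornament, about 55 x 40 x 55 high; origin: centre of the underside
- book: bystander: blue book lying flat, 128 (x) by 196 (y) by 26; origin: centre of the underside
There are look-alikes about, which are no part of the job. What is shaped like the cup_1 but yellow is not meant. What is shaped like the round_tin but blue is not meant.

How it is judged:
At the end, for the whole second after the job is handed in: Tins on their recess floors (8 mm, 3 deg, 3.5 mm high). Cups upright (5 deg) on the well's axis (12 mm), the first on its floor, each other 30 mm up (4 mm) in the one below. Spoons flat on the spoon recess floor, 20 mm lengthwise, 45 mm sideways, 14 deg, bowls by the back edge. All at rest (horizontal distance between round_tin and round_recess below 0.008 m and height (world z) of each of round_tin, square_tin, oblong_tin below 0.0115 m and angle between each of round_tin, square_tin, oblong_tin's own z axis and vertical below 0.06 rad and linear speed of each of round_tin, square_tin, oblong_tin, cup_1, cup_2, cup_3, spoon_1, spoon_2 below 0.02 m/s and horizontal distance between square_tin and square_recess below 0.008 m and horizontal distance between oblong_tin and oblong_recess below 0.008 m and horizontal distance between each of cup_1, cup_2, cup_3 and cup_well below 0.012 m and angle between each of cup_1, cup_2, cup_3's own z axis and vertical below 0.09 rad and (height (world z) of cup_1 below 0.0115 m or height (world z) of cup_1 between 0.0345 and 0.0425 m or height (world z) of cup_1 between 0.0645 and 0.0735 m) and (height (world z) of cup_2 below 0.0115 m or height (world z) of cup_2 between 0.0345 and 0.0425 m or height (world z) of cup_2 between 0.0645 and 0.0735 m) and (height (world z) of cup_3 below 0.0115 m or height (world z) of cup_3 between 0.0345 and 0.0425 m or height (world z) of cup_3 between 0.0645 and 0.0735 m) and x of spoon_1 in the frame of spoon_recess between -0.02 and 0.02 m and y of spoon_1 in the frame of spoon_recess between -0.045 and 0.045 m and height (world z) of each of spoon_1, spoon_2 below 0.0125 m and angle between each of spoon_1, spoon_2's own z axis and vertical below 0.1 rad and angle between the x axis of each of spoon_1, spoon_2 and the x axis of tray, either way round below 0.25 rad and x of each of spoon_1_bowl, spoon_2_bowl in the frame of spoon_recess above 0.03 m and x of spoon_2 in the frame of spoon_recess between -0.02 and 0.02 m and y of spoon_2 in the frame of spoon_recess between -0.045 and 0.045 m); the robot touches nothing.
It fails at once if the kettle is shoved from its place by more than 40 mm (distance of kettle from where it was at the start of the episode above 0.04 m).
It fails at once if the vitamin jar is shoved from its place by more than 40 mm (distance of vitamin_jar from where it was at the start of the episode above 0.04 m).
It fails at once if the skull ornament is shoved from its place by more than 40 mm (distance of skull from where it was at the start of the episode above 0.04 m).
It fails at once if the book is shoved from its place by more than 40 mm (distance of book from where it was at the start of the episode above 0.04 m).
Of cup_1, cup_2, cup_3 only 2 to 3 are there at a start; the rules pass over those that are not, and their reading is None.
Of spoon_1, spoon_2 only 1 to 2 are there at a start; the rules pass over those that are not, and their reading is None.
At some moment in a run one of round_tin, square_tin, oblong_tin, cup_1, cup_2, spoon_1, spoon_2 may be knocked a few centimetres aside while the robot is not near it.
It also fails if it takes over 210 s, if anything falls off the work surface, if the arm or the gripper's body presses on something with over 40 N, if the wrist force passes 120 N, or if a joint passes its speed limit or range.

## Working session

There is one attempt and no reset: what is moved stays moved. The work goes in short steps, Python scripts to look and compute and a tool call to move; the robot and the scene stay as the last step left them, time stands still between calls to the robot, and variables do not carry over. Pictures are saved under pics/ and viewed, at most 14 in all, crops included, and the job is handed in when it is done.

Besides the shell and the picture viewer there is one more tool, called after "Emit:" as name(argument=value, ...) on one line, values as JSON. jog_arm: Moves the arm, as the interface text tells. Shifts and turns lie within -1 to 1; 1 stands for 0.3 m of shift or pi rad of turn. Its arguments: {"type":"object","properties":{"delta_pos":{"type":"array"},"delta_rot":{"type":"array"},"fingers":{"type":"array"},"newtons":{"type":"number"}},"required":["delta_pos","delta_rot","fingers"]}

```bash
mkdir -p pics
cat > h.py <<'E'
import numpy as np, cv2
from plant import r, eyes, ticket
def P(n):
    p=eyes.camera_params(n); K=np.array(p["camera_matrix"],float); R=cv2.Rodrigues(np.array(p["rvec"],float))[0]; t=np.array(p["tvec"],float).ravel()
    return K,R,t
def proj(n,X):
    K,R,t=P(n); c=(R@np.atleast_2d(X).T).T+t; c=c@K.T; return c[:,:2]/c[:,2:]
def ray(n,u,v):
    K,R,t=P(n); return -R.T@t, R.T@np.linalg.inv(K)@np.array([u,v,1.])
def atz(n,u,v,z):
    o,d=ray(n,u,v); return o+d*(z-o[2])/d[2]
def tri(a,b):
    # a=(cam,u,v), b likewise -> point, gap
    o1,d1=ray(*a);o2,d2=ray(*b); A=np.stack([d1,-d2],1); s=np.linalg.lstsq(A,o2-o1,rcond=None)[0]
    p,q=o1+d1*s[0],o2+d2*s[1]; return (p+q)/2,np.linalg.norm(p-q)
E
python3 - <<'E'
from h import *
for n in("side","top"):
    im=eyes.camera(n); cv2.imwrite(f"pics/{n}0.png",im); o,_=ray(n,0,0); print(n,o.round(3),P(n)[0].round(1).tolist()); print([atz(n,u,v,0).round(3).tolist() for u,v in((0,0),(639,0),(0,399),(639,399),(320,200))])
s=r.sense(); print(s)
E
```

```text
side [ 0.2   -1.024  0.695] [[419.9, 0.0, 315.4], [0.0, 419.9, 200.3], [0.0, 0.0, 1.0]]
[[-2.247, 6.388, 0.0], [9.083, 6.197, 0.0], [-0.195, -0.434, 0.0], [0.921, -0.732, 0.0], [0.552, 0.096, 0.0]]
top [0.38  0.006 1.105] [[378.9, 0.0, 317.7], [0.0, 378.9, 199.6], [0.0, 0.0, 1.0]]
[[1.202, 1.058, 0.0], [1.207, -1.0, 0.0], [-0.008, 0.887, 0.0], [0.015, -0.856, 0.0], [0.553, 0.012, 0.0]]
{'time_s': 0.1, 'joint_positions': array([ 1.04688541e+00,  2.45726001e-01,  1.55884884e+00, -1.30852116e-05,
        1.33871081e+00, -1.74085346e-01]), 'dq': array([-0.00064671, -0.00167594, -0.00318261, -0.0003788 , -0.00034916,
        0.00174668]), 'joint_torque': array([-1.19926385e-04, -4.16913736e+01, -3.15524769e+01,  6.87249843e-02,
        3.09761125e-02, -5.88488729e-05]), 'ee_pos': array([0.22249843, 0.61017213, 0.20449048]), 'eef_rot': array([[-9.39433428e-01,  3.42730413e-01, -8.35926922e-04],
       [ 3.42731318e-01,  9.39432316e-01, -1.47227976e-03],
       [ 2.80701715e-04, -1.66960715e-03, -9.99998567e-01]]), 'wrist_force': array([-0.30854701,  0.37310278,  0.0924615 ]), 'ft_torque': array([-0.01001564, -0.00994643,  0.01261028]), 'grasp_force': 0.0, 'grip_width': 0.9955164515666862}
```

View pics/top0.png

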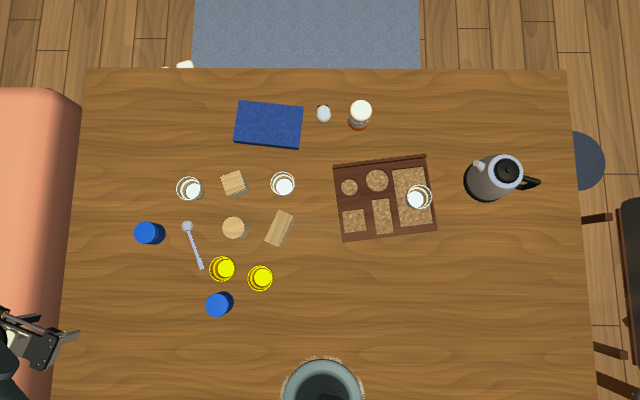

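View pics/side0.png

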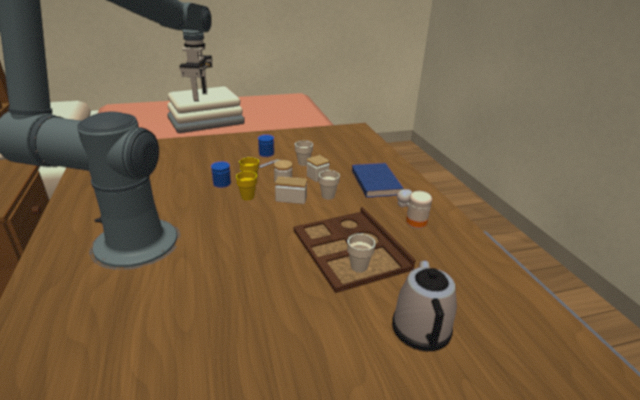

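Top view: the white cups are at (190,188), (283,183) and (418,197, in the spoon recess). The round tin is at (234,228), the square tin at (234,183), the oblong tin at (279,229), and one spoon runs from (187,227), its bowl, to (202,268). The well is at (349,187). The look-alikes are the yellow cups at (222,268) and (260,278), the blue tins at (149,233) and (218,305), and the white jar at (360,113). By the description I choose the white ones, and I'll check them in close crops.

Run:
```python
import cv2
a=cv2.imread("pics/top0.png")[95:305,160:445]; cv2.imwrite("pics/tc.png",cv2.resize(a,None,fx=2.8,fy=2.8,interpolation=cv2.INTER_CUBIC))
b=cv2.imread("pics/side0.png")[125:295,200:420]; cv2.imwrite("pics/sc.png",cv2.resize(b,None,fx=3.5,fy=3.5,interpolation=cv2.INTER_CUBIC))
```

```text
(no output)
```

View pics/tc.png

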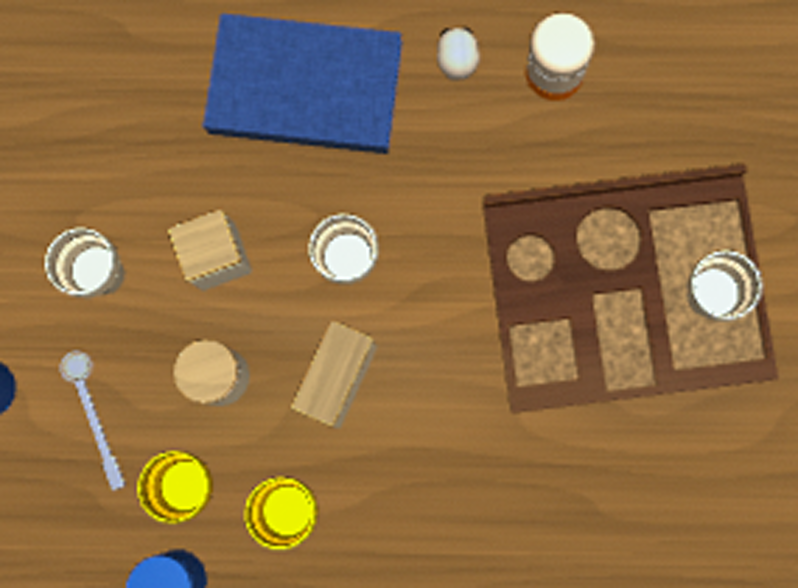

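View pics/sc.png

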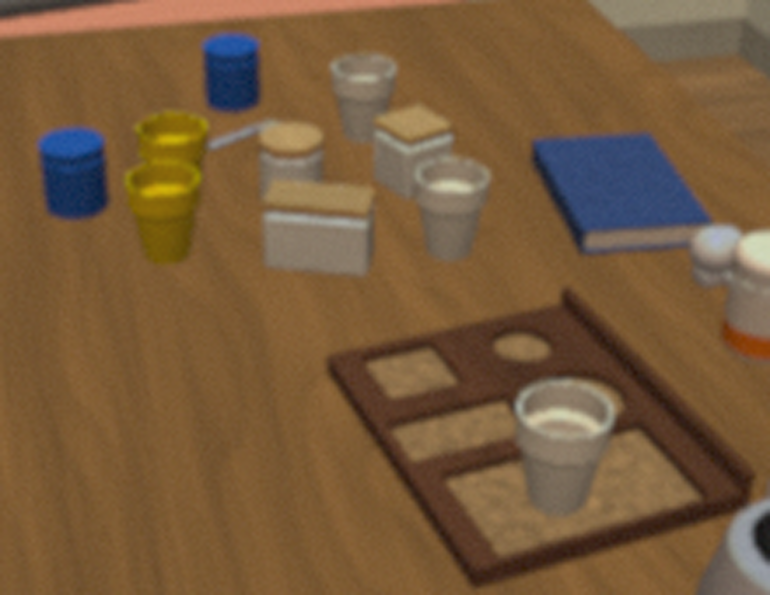

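The crops confirm it: the chosen cups at crop (82,262), (343,248) and (726,286) are white and upright. The three tins have pale lids, and there is one spoon, from bowl (75,366) to handle end (117,488). The tray recesses are the well (530,258), round (608,240), square (544,352), oblong (624,340) and spoon (708,285). Next I fit models in both views.

```bash
cat > fit.py <<'E'
from h import *
from scipy.optimize import differential_evolution, minimize
from scipy.ndimage import map_coordinates
def grad(im,s=0.8):
    im=cv2.GaussianBlur(im.astype(np.float32),(0,0),s); gx=cv2.Sobel(im,-1,1,0); gy=cv2.Sobel(im,-1,0,1)
    g=np.sqrt((gx**2+gy**2)).max(2); return np.minimum(g,np.percentile(g,99))
def circ(rr,z,n=48):
    a=np.arange(n)*2*np.pi/n; return np.c_[rr*np.cos(a),rr*np.sin(a),np.full(n,z)]
def box(a,b,z): return np.array([[-a,-b,z],[a,-b,z],[a,b,z],[-a,b,z]])/np.array([2,2,1.])
H=.07
M={'round':[circ(.031,0),circ(.031,H)],'square':[box(.058,.058,0),box(.058,.058,H)],'oblong':[box(.096,.046,0),box(.096,.046,H)],
 'cup':[circ(.021,0),circ(.029,.05),circ(.0335,.056),circ(.0335,.08)],
 'tray':[box(.215,.275,0),box(.215,.275,.018)]}
R={'r_round':lambda z:circ(.034,z),'r_square':lambda z:box(.064,.064,z),'r_oblong':lambda z:box(.102,.052,z),'r_well':lambda z:circ(.025,z),'r_spoon':lambda z:box(.17,.096,z)}
def outline(n,k,p):
    x,y,z,w=p; c,s=np.cos(w),np.sin(w); Q=np.array([[c,-s,0],[s,c,0],[0,0,1]])
    T=lambda X:(X@Q.T+[x,y,z])
    if k in R:
        A,B=[cv2.convexHull(proj(n,T(R[k](h))).astype(np.float32)) for h in(0,.010)]
        h=cv2.intersectConvexConvex(A,B)[1]
    else: h=cv2.convexHull(proj(n,T(np.vstack(M[k]))).astype(np.float32))
    h=h.reshape(-1,2); e=np.roll(h,-1,0); t=np.linspace(0,1,12,endpoint=False)
    L=np.linalg.norm(e-h,axis=1)
    m=[a+(b-a)*np.linspace(0,1,max(2,int(l*2)),endpoint=False)[:,None] for a,b,l in zip(h,e,L)]
    return np.vstack(m)
def fit(G,k,x0,dz=.01,dxy=.015,dw=.3,cams=("top","side"),wt=(1,.6)):
    def f(p):
        s=0
        for n,w in zip(cams,wt):
            q=outline(n,k,p); s-=w*map_coordinates(G[n],[q[:,1],q[:,0]],order=1).mean()
        return s
    b=[(v-d,v+d) for v,d in zip(x0,(dxy,dxy,dz+1e-6,dw+1e-6))]
    o=differential_evolution(f,b,popsize=8,maxiter=40,seed=1,tol=1e-4); return o.x,o.fun
def px(cx,cy): return (cx+.5)/2.8-.5+160,(cy+.5)/2.8-.5+95
def draw(im,n,k,p,c=(0,0,255)):
    for u,v in outline(n,k,p): cv2.circle(im,(int(u*3+1),int(v*3+1)),1,c,-1)
E
cat > m0.py <<'E'
from fit import *
I={n:cv2.imread(f"pics/{n}0.png") for n in("top","side")}; G={n:grad(I[n]) for n in I}
D={n:cv2.resize(I[n],None,fx=3,fy=3,interpolation=cv2.INTER_CUBIC) for n in I}
S=[('cup','A',82,262,.08,0,0,0),('cup','B',343,248,.08,0,0,0),('cup','C',726,286,.088,.008,0,0),('round','',208,372,.07,0,0,0),('square','',205,243,.07,0,.3,.4),('oblong','',333,373,.07,0,-.45,.3),
('r_well','',530,258,.013,.008,.1,.0),('r_round','',608,240,.013,.008,0,0),('r_square','',544,352,.013,.008,.1,.15),('r_oblong','',624,340,.013,.008,.1,.15),('r_spoon','',708,285,.013,.008,.1,.15),('tray','',632,300,.018,0,.1,.15)]
for k,l,cx,cy,zt,z0,w,dw in S:
    c=atz('top',*px(cx,cy),zt)
    p,s=fit(G,k,[c[0],c[1],z0,w],dw=dw,dz=0); q,s2=fit(G,k,[c[0],c[1],z0,w],dw=dw,dz=.01)
    print(k,l,'z fixed',p.round(4),round(s,1),'| z free',q.round(4),round(s2,1))
    for n in I: draw(D[n],n,k,p)
for n,(a,b,c,d) in dict(top=(95,305,160,445),side=(125,295,200,420)).items():
    cv2.imwrite(f"pics/{n}_fit.png",D[n][3*a:3*b,3*c:3*d][:600,:800] if n=='side' else cv2.resize(D[n][3*a:3*b,3*c:3*d],(798,588)))
E
python3 m0.py
python3 - <<'E'
from fit import *
im=cv2.imread("pics/top0.png").astype(int); m=((im[...,0]-im[...,2])>5)&(im.sum(2)>240); m[:215]=0;m[275:]=0;m[:,:178]=0;m[:,210:]=0
y,x=np.nonzero(m); P_=np.c_[x,y].astype(np.float32); print(len(x),cv2.minAreaRect(P_),P_[P_[:,1].argmin()],P_[P_[:,1].argmax()])
W=np.array([atz('top',u,v,.007)[:2] for u,v in P_]); mu=W.mean(0); d=np.linalg.svd(W-mu)[2][0]; d*=np.sign(d[0]); t=(W-mu)@d
print(mu,d,np.arctan2(d[1],d[0]),t.min(),t.max(),'mid',mu+d*(t.min()+t.max())/2)
E
```

```text
176 ((193.9366455078125, 244.3336639404297), (50.68484115600586, 7.119906902313232), 69.14553833007812) [184. 221.] [200. 269.]
[0.41972024 0.37802391] [0.92619774 0.37703812] 0.38659631926924676 -0.07523733003237627 0.07313013966867406 mid [0.4187444  0.37762666]Traceback (most recent call last):
  File "m0.py", line 8, in <module>
    p,s=fit(G,k,[c[0],c[1],z0,w],dw=dw,dz=0); q,s2=fit(G,k,[c[0],c[1],z0,w],dw=dw,dz=.01)
                                                   ~~~^^^^^^^^^^^^^^^^^^^^^^^^^^^^^^^^^^^
  File "fit.py", line 33, in fit
    o=differential_evolution(f,b,popsize=8,maxiter=40,seed=1,tol=1e-4); return o.x,o.fun
    return fun(*args, **kwargs)
    ret = solver.solve()
    next(self)
    ~~~~^^^^^^
    energy = self.func(parameters)
    return self.f(x, *self.args)
           ~~~~~~^^^^^^^^^^^^^^^
  File "fit.py", line 30, in f
    q=outline(n,k,p); s-=w*map_coordinates(G[n],[q[:,1],q[:,0]],order=1).mean()
  File "fit.py", line 21, in outline
    else: h=cv2.convexHull(proj(n,T(np.vstack(M[k]))).astype(np.float32))
                           ~~~~^^^^^^^^^^^^^^^^^^^^^^
  File "h.py", line 7, in proj
    K,R,t=P(n); c=(R@np.atleast_2d(X).T).T+t; c=c@K.T; return c[:,:2]/c[:,2:]
          ~^^^
  File "h.py", line 4, in P
    p=eyes.camera_params(n); K=np.array(p["camera_matrix"],float); R=cv2.Rodrigues(np.array(p["rvec"],float))[0]; t=np.array(p["tvec"],float).ravel()
ValueError: time passes only in moves, steps and waits
```

```bash
sed -i 's/^def P(n):/import functools\n@functools.lru_cache(None)\ndef P(n):/' h.py; time python3 m0.py
```

```text
cup A z fixed [0.5716 0.379  0.     0.    ] -280.6 | z free [5.716e-01 3.790e-01 1.000e-04 0.000e+00] -280.6
cup B z fixed [ 0.5883  0.1173 -0.     -0.    ] -321.5 | z free [0.588  0.1172 0.0014 0.    ] -322.0
cup C z fixed [ 0.5522 -0.2594  0.008   0.    ] -296.9 | z free [ 0.5517 -0.2588  0.0115 -0.    ] -305.5
round  z fixed [ 0.4643  0.2498 -0.      0.    ] -221.1 | z free [ 0.4646  0.2506 -0.0028  0.    ] -223.7
square  z fixed [0.5905 0.2566 0.     0.3866] -193.4 | z free [ 0.5911  0.2573 -0.0029  0.3803] -195.4
oblong  z fixed [ 0.4632  0.1253 -0.     -0.4063] -184.7 | z free [ 0.4632  0.1254 -0.0006 -0.4056] -184.9
r_well  z fixed [ 0.59   -0.0727  0.008   0.1   ] -306.1 | z free [ 0.5905 -0.0725  0.0058  0.1   ] -311.8
r_round  z fixed [ 0.6114 -0.1544  0.008   0.    ] -299.5 | z free [ 0.6114 -0.1544  0.0082  0.    ] -299.6
r_square  z fixed [ 0.4909 -0.0864  0.008   0.1367] -243.0 | z free [ 0.4913 -0.0862  0.0058  0.1351] -248.3
r_oblong  z fixed [ 0.5056 -0.1689  0.008   0.1364] -262.4 | z free [ 0.5058 -0.1688  0.006   0.1366] -267.9
r_spoon  z fixed [ 0.5641 -0.2556  0.008   0.1355] -272.9 | z free [ 0.5648 -0.256   0.0046  0.1336] -285.5
tray  z fixed [ 0.5528 -0.1747 -0.      0.1349] -193.6 | z free [ 0.5532 -0.1745 -0.0015  0.1345] -195.8
real	0m10.340s
user	0m13.420s
sys	0m0.064s
```

View pics/top_fit.png

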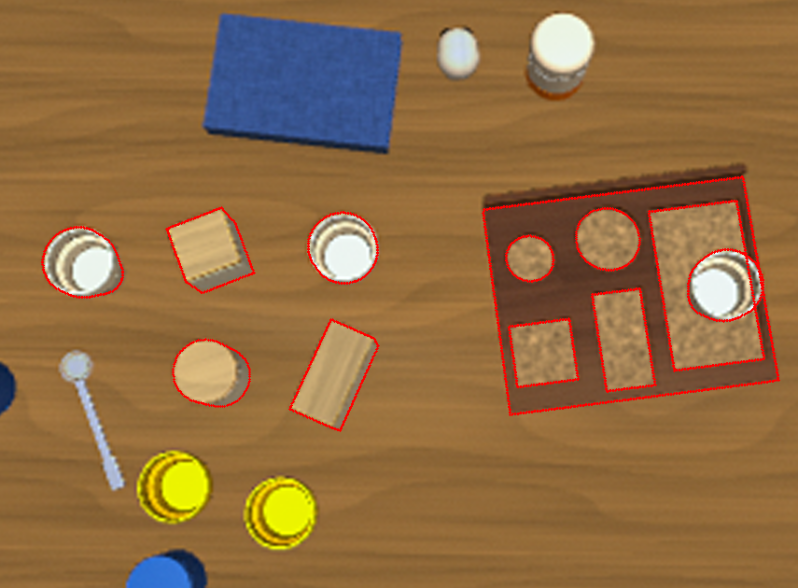

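The fits sit on the outlines, and the free heights agree with the text to within about 3 mm. That leaves three cups and one spoon. Next is a small planner that turns waypoints into tool-axis rows.

```bash
cat > plan.py <<'E'
from h import *
from scipy.spatial.transform import Rotation as Ro
def Rd(w): # tool down, y axis at world yaw w
    y=np.array([np.cos(w),np.sin(w),0]); z=np.array([0,0,-1.]); return np.stack([np.cross(y,z),y,z],1)
def plan(wps,st=.045,sr=.155):
    """wps: (x,y,z,yaw,finger[,step]) from measured pose -> rows"""
    s=r.sense(); p=np.array(s["ee_pos"]); R=np.array(s["eef_rot"]); dp=[];dr=[];fg=[]
    for w in wps:
        t=np.array(w[:3]); Rt=Rd(w[3]); step=w[5] if len(w)>5 else st
        d=np.linalg.norm(t-p); a=np.linalg.norm(Ro.from_matrix(R.T@Rt).as_rotvec()); n=max(1,int(np.ceil(max(d/step,a/sr)-.02)))
        for i in range(n):
            q=np.round(R.T@((t-p)/(n-i))/.3,3); v=np.round(Ro.from_matrix(R.T@Rt).as_rotvec()/(n-i)/np.pi,3)
            p=p+R@q*.3; R=R@Ro.from_rotvec(v*np.pi).as_matrix(); dp.append(q.tolist());dr.append(v.tolist());fg.append(w[4])
    f=lambda L:str([[x+0. for x in a] for a in L]).replace("0.0,","0,").replace("0.0]","0]").replace(" ","")
    print(len(dp),"rows; end",p.round(4)); print(f(dp)); print(f(dr)); print(fg)
def st():
    s=r.sense(); R=s["eef_rot"]; print("t",s["time_s"],"pos",s["ee_pos"].round(4),"yaw",np.arctan2(R[1,1],R[0,1]).round(3),"tilt",np.degrees(np.arccos(-R[2,2])).round(2),"F",s["wrist_force"].round(1),"w",round(s["grip_width"],3),"gf",s["grasp_force"])
E
python3 -c "
from plan import *
plan([(.552,-.259,.17,.136,-1,.055),(.552,-.259,.12,.136,-1)])"
```

```text
19 rows; end [ 0.552  -0.2589  0.12  ]
[[-0.119,-0.138,0.007],[-0.128,-0.13,0.007],[-0.135,-0.122,0.007],[-0.143,-0.113,0.007],[-0.15,-0.104,0.007],[-0.156,-0.094,0.007],[-0.161,-0.084,0.007],[-0.167,-0.074,0.007],[-0.171,-0.063,0.007],[-0.175,-0.052,0.007],[-0.178,-0.041,0.007],[-0.18,-0.029,0.007],[-0.181,-0.018,0.007],[-0.182,-0.006,0.007],[-0.182,0.006,0.007],[-0.181,0.017,0.007],[-0.18,0.03,0.006],[0,0,0.083],[0,0,0.084]]
[[0,0,0.02],[0,0,0.02],[0,0,0.02],[0,0,0.02],[0,0,0.02],[0,0,0.02],[0,0,0.02],[0,0,0.021],[0,0,0.02],[0,0,0.021],[0,0,0.02],[0,0,0.021],[0,0,0.02],[0,0,0.021],[0,0,0.02],[0,0,0.021],[0,0,0.02],[0,0,0],[0,0,0]]
[-1, -1, -1, -1, -1, -1, -1, -1, -1, -1, -1, -1, -1, -1, -1, -1, -1, -1, -1]
```

Emit:
jog_arm(delta_pos=[[-0.119,-0.138,0.007],[-0.128,-0.13,0.007],[-0.135,-0.122,0.007],[-0.143,-0.113,0.007],[-0.15,-0.104,0.007],[-0.156,-0.094,0.007],[-0.161,-0.084,0.007],[-0.167,-0.074,0.007],[-0.171,-0.063,0.007],[-0.175,-0.052,0.007],[-0.178,-0.041,0.007],[-0.18,-0.029,0.007],[-0.181,-0.018,0.007],[-0.182,-0.006,0.007],[-0.182,0.006,0.007],[-0.181,0.017,0.007],[-0.18,0.03,0.006],[0,0,0.083],[0,0,0.084]], delta_rot=[[0,0,0.02],[0,0,0.02],[0,0,0.02],[0,0,0.02],[0,0,0.02],[0,0,0.02],[0,0,0.02],[0,0,0.021],[0,0,0.02],[0,0,0.021],[0,0,0.02],[0,0,0.021],[0,0,0.02],[0,0,0.021],[0,0,0.02],[0,0,0.021],[0,0,0.02],[0,0,0],[0,0,0]], fingers=[-1,-1,-1,-1,-1,-1,-1,-1,-1,-1,-1,-1,-1,-1,-1,-1,-1,-1,-1], newtons=15)

```text
time_s: 2.48
ee_pos: [0.5522, -0.2591, 0.1189]
eef_rot: [[-0.136, 0.991, -0.0], [0.991, 0.136, 0.0], [0.0, -0.0, -1.0]]
wrist_force: [0.2, 0.6, -0.4]
grip_width: 1.003
grasp_force: 0.0
```

```bash
python3 -c "
from plan import *
st()
a=eyes.camera('top'); b=eyes.camera('side'); cv2.imwrite('pics/g1t.png',a); cv2.imwrite('pics/g1s.png',b)
s=r.sense(); X=s['ee_pos']; print(proj('top',X),proj('side',X))
a=cv2.resize(a[130:270,330:490],(640,560),interpolation=cv2.INTER_CUBIC); cv2.imwrite('pics/g1c.png',a)
"
```

```text
t 2.475 pos [ 0.5522 -0.2591  0.1189] yaw 0.136 tilt 0.02 F [ 0.2  0.6 -0.4] w 1.003 gf 0.0
[[421.68100401 194.9837628 ]] [[362.13792247 231.3066432 ]]
```

Emit:
jog_arm(delta_pos=[[0,0,0.087],[0,0,0.087],[0,0,0],[0,0,0],[0,0,0],[0,0,0],[0,0,0],[0,0,0]], delta_rot=[[0,0,0],[0,0,0],[0,0,0],[0,0,0],[0,0,0],[0,0,0],[0,0,0],[0,0,0]], fingers=[-1,-1,-1,1,1,1,1,1], newtons=15)

```text
time_s: 3.58
ee_pos: [0.5526, -0.2588, 0.0688]
eef_rot: [[-0.137, 0.991, 0.0], [0.991, 0.137, -0.001], [-0.001, 0.0, -1.0]]
wrist_force: [-2.3, -0.1, 4.8]
grip_width: 0.704
grasp_force: 14.8
```

```bash
python3 -c "
from plan import *
plan([(.552,-.259,.17,.136,1),(.5903,-.0727,.17,.136,1,.04),(.5903,-.0727,.085,.136,1)])"
```

```text
10 rows; end [ 0.5902 -0.0728  0.0851]
[[0,-0.001,-0.112],[0,0,-0.113],[-0.001,-0.001,-0.112],[0.12,0.042,0],[0.12,0.042,0],[0.119,0.042,0],[0.12,0.043,-0.001],[0.119,0.042,0],[0,0,0.142],[0,0,0.141]]
[[0,0,0],[0,0,0],[0,0,0],[0,0,0],[0,0,0],[0,0,0],[0,0,0],[0,0,0],[0,0,0],[0,0,0]]
[1, 1, 1, 1, 1, 1, 1, 1, 1, 1]
```

Emit:
jog_arm(delta_pos=[[0,0,-0.112],[0,0,-0.112],[0,0,-0.112],[0.12,0.042,0],[0.12,0.042,0],[0.119,0.042,0],[0.12,0.042,0],[0.119,0.042,0],[0,0,0.142],[0,0,0.141],[0,0,0]], delta_rot=[[0,0,0],[0,0,0],[0,0,0],[0,0,0],[0,0,0],[0,0,0],[0,0,0],[0,0,0],[0,0,0],[0,0,0],[0,0,0]], fingers=[1,1,1,1,1,1,1,1,1,1,1])

```text
time_s: 4.95
ee_pos: [0.5877, -0.071, 0.0803]
eef_rot: [[-0.137, 0.991, -0.006], [0.991, 0.137, 0.002], [0.003, -0.006, -1.0]]
wrist_force: [0.1, 0.3, -1.8]
grip_width: 0.693
grasp_force: 14.9
```

```bash
python3 -c "
from plan import *
st(); plan([(.5903,-.0727,.0685,.136,1,.006)])"
```

```text
t 4.95 pos [ 0.5877 -0.071   0.0803] yaw 0.137 tilt 0.4 F [ 0.1  0.3 -1.8] w 0.693 gf 14.921820312738419
3 rows; end [ 0.5903 -0.0728  0.0686]
[[-0.002,0.003,0.013],[-0.002,0.002,0.013],[-0.003,0.003,0.013]]
[[-0.001,0,0],[0,-0.001,0],[-0.001,0,0]]
[1, 1, 1]
```

Emit:
jog_arm(delta_pos=[[-0.003,0.004,0.01],[-0.003,0.004,0.01],[0,0,0],[0,0,0]], delta_rot=[[-0.001,-0.001,0],[-0.001,0,0],[0,0,0],[0,0,0]], fingers=[1,1,1,1])

```text
time_s: 5.45
ee_pos: [0.5931, -0.0736, 0.0783]
eef_rot: [[-0.137, 0.991, 0.007], [0.991, 0.137, -0.002], [-0.003, 0.007, -1.0]]
wrist_force: [-0.9, 0.3, -2.3]
grip_width: 0.696
grasp_force: 14.9
```

```bash
python3 -c "
from plan import *
st(); plan([(.5903,-.0727,.0685,.136,1,.006)])"
```

```text
t 5.45 pos [ 0.5931 -0.0736  0.0783] yaw 0.137 tilt 0.45 F [-0.9  0.3 -2.3] w 0.696 gf 14.921770691871643
2 rows; end [ 0.5903 -0.0728  0.0686]
[[0.002,-0.005,0.016],[0.002,-0.004,0.016]]
[[0.001,0.001,0],[0.001,0,0]]
[1, 1]
```

Emit:
jog_arm(delta_pos=[[0,0,0],[0,0,0],[0,0,0]], delta_rot=[[0,0,0],[0,0,0],[0,0,0]], fingers=[1,1,1])

```text
time_s: 5.82
ee_pos: [0.5929, -0.0735, 0.0777]
eef_rot: [[-0.137, 0.991, 0.007], [0.991, 0.137, -0.002], [-0.003, 0.006, -1.0]]
wrist_force: [-0.5, -0.2, -1.9]
grip_width: 0.699
grasp_force: 14.9
```

```bash
python3 -c "
from plan import *
st(); print(r.sense()['dq'].round(3)); plan([(.5903,-.0727,.0685,.136,1,.006)])
a=eyes.camera('top'); b=eyes.camera('side'); A=cv2.resize(a[130:260,300:450],(400,347),interpolation=cv2.INTER_CUBIC);B=cv2.resize(b[190:300,280:400],(379,347),interpolation=cv2.INTER_CUBIC)
cv2.imwrite('pics/p1.png',np.hstack([A,B]))"
```

```text
t 5.825 pos [ 0.5929 -0.0735  0.0777] yaw 0.137 tilt 0.4 F [-0.5 -0.2 -1.9] w 0.699 gf 14.921723306179047
[-0.001 -0.001  0.001 -0.002 -0.002 -0.   ]
2 rows; end [ 0.5904 -0.0726  0.0684]
[[0.002,-0.004,0.015],[0.002,-0.004,0.016]]
[[0.001,0.001,0],[0.001,0,0]]
[1, 1]
```

View pics/p1.png

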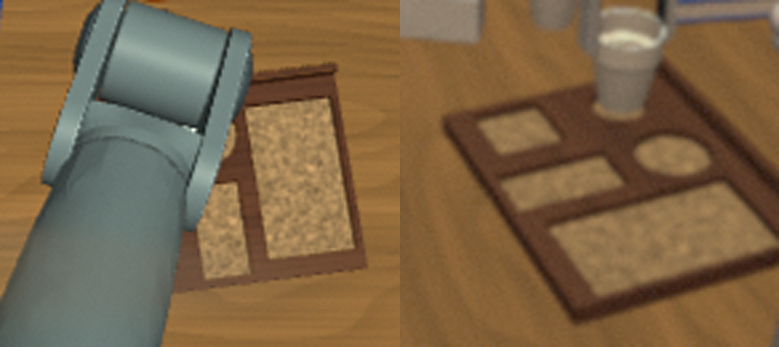

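The side view shows the cup held over the well, at (630,90) with the well below it at (620,110). It still needs a small shift, then it can go down.

Emit:
jog_arm(delta_pos=[[0.002,-0.004,0.005],[0.002,-0.004,0.01],[0,0,0.01],[0,0,0.005],[0,0,0],[0,0,0]], delta_rot=[[0.001,0.001,0],[0.001,0,0],[0,0,0],[0,0,0],[0,0,0],[0,0,0]], fingers=[1,1,1,1,1,1])

```text
time_s: 6.68
ee_pos: [0.5904, -0.0726, 0.0687]
eef_rot: [[-0.137, 0.991, 0.0], [0.991, 0.137, -0.0], [-0.0, 0.0, -1.0]]
wrist_force: [-0.1, 0.3, -1.7]
grip_width: 0.696
grasp_force: 14.9
```

```bash
python3 -c "
from plan import *
st()"
```

```text
t 6.675 pos [ 0.5904 -0.0726  0.0687] yaw 0.137 tilt 0.0 F [-0.1  0.3 -1.7] w 0.696 gf 14.921762645244598
```

Emit:
jog_arm(delta_pos=[[0,0,0.005],[0,0,0.005],[0,0,0],[0,0,0],[0,0,0],[0,0,0],[0,0,0],[0,0,-0.1],[0,0,-0.15],[0,0,-0.15]], delta_rot=[[0,0,0],[0,0,0],[0,0,0],[0,0,0],[0,0,0],[0,0,0],[0,0,0],[0,0,0],[0,0,0],[0,0,0]], fingers=[1,1,1,-1,-1,-1,-1,-1,-1,-1])

```text
time_s: 7.92
ee_pos: [0.59, -0.0725, 0.1866]
eef_rot: [[-0.137, 0.991, -0.001], [0.991, 0.137, 0.0], [0.0, -0.001, -1.0]]
wrist_force: [0.6, 0.4, 0.6]
grip_width: 0.998
grasp_force: 0.0
```

```bash
cat > look.py <<'E'
import sys; from fit import *; from plan import *
# usage: look.py cams name=x,y,z,w[,dw] ...
cams=sys.argv[1].split(','); G={n:grad(eyes.camera(n)) for n in cams}
st()
def look(k,x,y,z,w=0,dw=0,dxy=.03):
    p,s=fit(G,k,[x,y,z,w],dz=0,dw=dw,dxy=dxy,cams=cams,wt=[1,.6] if cams[0]=='top' else [1]); print(k,p.round(4),round(s,1)); return p
for a in sys.argv[2:]:
    k,v=a.split('='); look(k,*map(float,v.split(',')))
E
python3 look.py top,side round=.4643,.2498,0 square=.5905,.2566,0,.3866,.3 oblong=.4632,.1253,0,-.406,.3 cup=.5716,.379,0 cup=.5883,.1173,0
python3 look.py side cup=.5903,-.0727,.008,0,0,.01
python3 -c "
from plan import *
w=.136
plan([(.4643,.2498,.17,w+np.pi/2,-1,.05)])"
```

```text
t 8.025 pos [ 0.5937 -0.0736  0.192 ] yaw 0.137 tilt 0.63 F [ 1.4 -0.1  0.3] w 0.996 gf 0.0
round [ 0.4643  0.2498 -0.      0.    ] -222.0
square [0.5905 0.2565 0.     0.3865] -194.7
oblong [ 0.4631  0.1253  0.     -0.4058] -184.9
cup [ 0.5716  0.379  -0.      0.    ] -278.9
cup [ 0.5883  0.1173 -0.     -0.    ] -314.4
t 8.075 pos [ 0.5921 -0.0731  0.1888] yaw 0.137 tilt 0.35 F [ 0.  -0.1 -0.3] w 1.0 gf 0.0
cup [ 0.5903 -0.0666  0.008  -0.    ] -126.5
11 rows; end [0.4644 0.2497 0.1699]
[[0.102,-0.025,0.005],[0.105,-0.01,0.005],[0.105,0.004,0.005],[0.103,0.02,0.005],[0.1,0.034,0.005],[0.094,0.048,0.006],[0.086,0.061,0.005],[0.076,0.072,0.006],[0.066,0.083,0.005],[0.053,0.091,0.006],[0.039,0.097,0.006]]
[[0,0,-0.045],[0,0,-0.045],[0,0,-0.046],[0,0,-0.045],[0,0,-0.046],[0,0,-0.045],[0,0,-0.046],[0,0,-0.045],[0,0.001,-0.046],[0,0,-0.045],[0,0.001,-0.046]]
[-1, -1, -1, -1, -1, -1, -1, -1, -1, -1, -1]
```

```bash
python3 -c "
from plan import *
plan([(.4643,.2498,.16,-.6,-1,.05),(.4643,.2498,.038,-.6,-1,.045)])"; python3 look.py top cup=.5903,-.0727,.008,0,0,.01
```

```text
10 rows; end [0.4642 0.2497 0.038 ]
[[0.161,-0.039,0.013],[0.156,-0.056,0.013],[0.149,-0.072,0.013],[0.14,-0.088,0.013],[0.13,-0.102,0.013],[0.119,-0.115,0.014],[0.107,-0.126,0.013],[0,0,0.136],[0,0,0.135],[-0.001,0,0.136]]
[[0,0,0.034],[0,0,0.033],[0,0,0.034],[0,0,0.033],[0.001,0,0.034],[0,0,0.033],[0.001,0,0.034],[0,0,0],[0,0,0],[0,0,0]]
[-1, -1, -1, -1, -1, -1, -1, -1, -1, -1]
t 8.125 pos [ 0.5907 -0.0727  0.1863] yaw 0.137 tilt 0.09 F [ 1.   0.9 -0.6] w 0.998 gf 0.0
cup [ 0.6003 -0.0827  0.008  -0.    ] -56.6
```

Emit:
jog_arm(delta_pos=[[0.161,-0.034,0.005],[0.156,-0.056,0.013],[0.149,-0.072,0.013],[0.14,-0.088,0.013],[0.13,-0.102,0.013],[0.119,-0.115,0.014],[0.107,-0.126,0.013],[0,0,0.12],[0,0,0.12],[0,0,0],[0,0,0],[0,0,0],[0,0,0]], delta_rot=[[0,0,0.034],[0,0,0.033],[0,0,0.034],[0,0,0.033],[0,0,0.034],[0,0,0.033],[0,0,0.034],[0,0,0],[0,0,0],[0,0,0],[0,0,0],[0,0,0],[0,0,0]], fingers=[-1,-1,-1,-1,-1,-1,-1,-1,-1,-1,-1,-1,-1])

```text
time_s: 9.75
ee_pos: [0.4647, 0.2508, 0.0897]
eef_rot: [[0.566, 0.825, 0.002], [0.825, -0.566, 0.001], [0.002, 0.001, -1.0]]
wrist_force: [0.3, 0.5, 0.1]
grip_width: 1.0
grasp_force: 0.0
```

```bash
python3 look.py top cup=.5903,-.0727,.008,0,0,.01 r_round=.6114,-.1544,.008,.1,0,.01; python3 -c "
from plan import *
plan([(.4643,.2498,.038,-.6,-1,.03)])"
```

```text
t 9.8 pos [0.4645 0.2508 0.0895] yaw -0.601 tilt 0.1 F [-0.3  0.2 -0.2] w 0.999 gf 0.0
cup [ 0.5929 -0.0707  0.008  -0.    ] -274.8
r_round [ 0.6116 -0.1546  0.008   0.1   ] -223.2
2 rows; end [0.4644 0.2499 0.0379]
[[-0.002,0,0.086],[-0.001,0.001,0.086]]
[[0,0,0],[0,0,0]]
[-1, -1]
```

Emit:
jog_arm(delta_pos=[[-0.002,0,0.086],[-0.001,0.001,0.086],[0,0,0],[0,0,0],[0,0,0],[0,0,0],[0,0,0],[0,0,0]], delta_rot=[[0,0,0],[0,0,0],[0,0,0],[0,0,0],[0,0,0],[0,0,0],[0,0,0],[0,0,0]], fingers=[-1,-1,-1,1,1,1,1,1], newtons=20)

```text
time_s: 10.8
ee_pos: [0.464, 0.2499, 0.0375]
eef_rot: [[0.566, 0.825, 0.001], [0.825, -0.566, 0.0], [0.001, 0.0, -1.0]]
wrist_force: [-1.0, 1.0, 4.5]
grip_width: 0.656
grasp_force: 20.0
```

```bash
python3 -c "
from plan import *
st();plan([(.4643,.2498,.175,-.6,1,.045),(.6114,-.1544,.175,.136,1,.045),(.6114,-.1544,.07,.136,1,.04)])"
```

```text
t 10.8 pos [0.464  0.2499 0.0375] yaw -0.601 tilt 0.05 F [-1.   1.   4.5] w 0.656 gf 20.00081241130829
17 rows; end [ 0.6113 -0.1545  0.0699]
[[0,0,-0.115],[0,0,-0.114],[0,0.001,-0.115],[0,0,-0.114],[-0.083,0.117,0],[-0.092,0.11,0],[-0.1,0.103,0],[-0.107,0.096,0],[-0.114,0.087,0],[-0.119,0.079,0],[-0.125,0.07,0],[-0.13,0.06,0],[-0.134,0.051,0],[-0.138,0.041,0],[0,0,0.117],[0,0,0.116],[0,-0.001,0.117]]
[[0,0,0],[0,0,0],[0,0,0],[0,0,0],[0,0,-0.023],[0,0,-0.024],[0,0,-0.023],[0,0,-0.024],[0,0,-0.023],[0,0,-0.024],[0,0,-0.023],[0,0,-0.024],[0,0,-0.023],[0,0,-0.024],[0,0,0],[0,0,0],[0,0,0]]
[1, 1, 1, 1, 1, 1, 1, 1, 1, 1, 1, 1, 1, 1, 1, 1, 1]
```

Emit:
jog_arm(delta_pos=[[0,0,-0.115],[0,0,-0.114],[0,0,-0.115],[0,0,-0.114],[-0.083,0.117,0],[-0.092,0.11,0],[-0.1,0.103,0],[-0.107,0.096,0],[-0.114,0.087,0],[-0.119,0.079,0],[-0.125,0.07,0],[-0.13,0.06,0],[-0.134,0.051,0],[-0.138,0.041,0],[0,0,0.117],[0,0,0.116],[0,0,0.117],[0,0,0],[0,0,0],[0,0,0]], delta_rot=[[0,0,0],[0,0,0],[0,0,0],[0,0,0],[0,0,-0.023],[0,0,-0.024],[0,0,-0.023],[0,0,-0.024],[0,0,-0.023],[0,0,-0.024],[0,0,-0.023],[0,0,-0.024],[0,0,-0.023],[0,0,-0.024],[0,0,0],[0,0,0],[0,0,0],[0,0,0],[0,0,0],[0,0,0]], fingers=[1,1,1,1,1,1,1,1,1,1,1,1,1,1,1,1,1,1,1,1])

```text
time_s: 13.3
ee_pos: [0.6123, -0.155, 0.0714]
eef_rot: [[-0.137, 0.991, 0.003], [0.991, 0.137, -0.001], [-0.002, 0.003, -1.0]]
wrist_force: [-0.6, 0.6, -2.7]
grip_width: 0.66
grasp_force: 20.0
```

```bash
python3 look.py side round=.6114,-.1544,.032,0,0,.012;  python3 look.py top square=.5905,.2566,0,.3866,.3; python3 -c "
from plan import *
plan([(.6114,-.1544,.0465,.136,1,.006)])"
```

```text
t 13.35 pos [ 0.6122 -0.155   0.0713] yaw 0.137 tilt 0.19 F [ 0.4  0.4 -1.9] w 0.652 gf 19.99949812889099
round [ 0.6122 -0.1542  0.032  -0.    ] -105.6
t 13.4 pos [ 0.612  -0.1548  0.0709] yaw 0.137 tilt 0.16 F [ 0.2 -0.5 -2.7] w 0.657 gf 19.999462366104126
square [ 0.5907  0.2566 -0.      0.3853] -136.1
5 rows; end [ 0.6114 -0.1544  0.0466]
[[0,0,0.016],[0,0,0.016],[0.001,-0.001,0.016],[0,0,0.017],[0.001,-0.001,0.016]]
[[0,0,0],[0,0,0],[0,0,0],[0,0,0],[0.001,0,0]]
[1, 1, 1, 1, 1]
```

Emit:
jog_arm(delta_pos=[[0,0,0.016],[0,0,0.016],[0.001,-0.001,0.016],[0,0,0.016],[0,0,0.016],[0,0,0.004],[0,0,0],[0,0,0]], delta_rot=[[0,0,0],[0,0,0],[0,0,0],[0,0,0],[0,0,0],[0,0,0],[0,0,0],[0,0,0]], fingers=[1,1,1,1,1,1,1,1])

```text
time_s: 14.4
ee_pos: [0.6106, -0.1542, 0.0454]
eef_rot: [[-0.137, 0.991, -0.001], [0.991, 0.137, 0.0], [0.0, -0.001, -1.0]]
wrist_force: [-4.3, 1.2, 6.4]
grip_width: 0.66
grasp_force: 20.0
```

```bash
python3 -c "
from plan import *
st();plan([(.5905,.2566,.17,.385,-.4,.05)])"
```

```text
t 14.4 pos [ 0.6106 -0.1542  0.0454] yaw 0.137 tilt 0.06 F [-4.3  1.2  6.4] w 0.66 gf 20.001245141029358
9 rows; end [0.5906 0.2566 0.1699]
[[0.152,0.013,-0.046],[0.151,0.018,-0.046],[0.151,0.022,-0.046],[0.15,0.026,-0.046],[0.149,0.031,-0.046],[0.148,0.035,-0.046],[0.148,0.038,-0.046],[0.146,0.042,-0.047],[0.145,0.047,-0.046]]
[[0,0,-0.009],[0,0,-0.009],[0,0,-0.009],[0,0,-0.009],[0,0,-0.009],[0,0,-0.008],[0,0,-0.009],[0,0,-0.008],[0,0,-0.009]]
[-0.4, -0.4, -0.4, -0.4, -0.4, -0.4, -0.4, -0.4, -0.4]
```

Emit:
jog_arm(delta_pos=[[0,0,0],[0,0,0],[0,0,0],[0,0,-0.1],[0,0,-0.15],[0,0,-0.15],[0.15,0.015,0],[0.15,0.02,0],[0.15,0.02,0],[0.15,0.025,0],[0.15,0.03,0],[0.15,0.035,0],[0.15,0.04,0],[0.15,0.04,0],[0.14,0.05,0],[0,0,0],[0,0,0],[0,0,0]], delta_rot=[[0,0,0],[0,0,0],[0,0,0],[0,0,0],[0,0,0],[0,0,0],[0,0,-0.009],[0,0,-0.009],[0,0,-0.009],[0,0,-0.009],[0,0,-0.009],[0,0,-0.009],[0,0,-0.009],[0,0,-0.008],[0,0,-0.008],[0,0,0],[0,0,0],[0,0,0]], fingers=[-0.5,-0.5,-0.5,-0.5,-0.5,-0.5,-0.5,-0.5,-0.5,-0.7,-0.7,-0.7,-0.7,-0.7,-0.7,-0.7,-0.7,-0.7])

```text
time_s: 16.65
ee_pos: [0.5912, 0.2556, 0.164]
eef_rot: [[-0.374, 0.927, -0.0], [0.927, 0.374, -0.0], [-0.0, -0.0, -1.0]]
wrist_force: [0.4, -0.3, 0.3]
grip_width: 0.852
grasp_force: 0.0
```

```bash
python3 look.py top,side round=.6114,-.1544,.008,0,0,.012 cup=.5929,-.0707,.008 r_square=.4909,-.0864,.008,.136,.05,.01 r_oblong=.5056,-.1689,.008,.136,.05,.01; python3 -c "
from plan import *
plan([(.5905,.2566,.038,.385,-.7,.04)])"
```

```text
t 16.75 pos [0.5913 0.2556 0.1641] yaw 0.384 tilt 0.0 F [ 0.2 -0.3 -0.2] w 0.847 gf 0.0
round [ 0.6106 -0.1536  0.008  -0.    ] -290.3
cup [ 0.5925 -0.0703  0.008   0.    ] -341.5
r_square [ 0.4909 -0.0864  0.008   0.1367] -244.4
r_oblong [ 0.5053 -0.169   0.008   0.1361] -263.2
4 rows; end [0.5905 0.2566 0.0381]
[[0.001,0,0.105],[0.001,0,0.105],[0.001,-0.001,0.105],[0.001,0,0.105]]
[[0,0,0],[0,0,0],[0,0,0],[0,0,0]]
[-0.7, -0.7, -0.7, -0.7]
```

Round tin seated. Square tin next.

Emit:
jog_arm(delta_pos=[[0.001,0,0.105],[0.001,0,0.105],[0.001,-0.001,0.105],[0.001,0,0.105],[0,0,0],[0,0,0],[0,0,0],[0,0,0],[0,0,0],[0,0,0]], delta_rot=[[0,0,0],[0,0,0],[0,0,0],[0,0,0],[0,0,0],[0,0,0],[0,0,0],[0,0,0],[0,0,0],[0,0,0]], fingers=[-0.7,-0.7,-0.7,-0.7,-0.7,1,1,1,1,1], newtons=20)

```text
time_s: 18.0
ee_pos: [0.5909, 0.2577, 0.0398]
eef_rot: [[-0.376, 0.927, 0.001], [0.927, 0.376, -0.0], [-0.001, 0.001, -1.0]]
wrist_force: [-3.6, -1.9, 6.9]
grip_width: 0.616
grasp_force: 20.0
```

```bash
python3 -c "
from plan import *
st();plan([(.5905,.2566,.175,.385,1,.045),(.491,-.0864,.175,.136,1,.045),(.491,-.0864,.07,.136,1,.04)])"
```

```text
t 18.0 pos [0.5909 0.2577 0.0398] yaw 0.386 tilt 0.06 F [-3.6 -1.9  6.9] w 0.616 gf 19.98343974351883
14 rows; end [ 0.491  -0.0863  0.0701]
[[-0.001,-0.001,-0.15],[-0.001,-0.001,-0.15],[-0.001,0,-0.151],[-0.117,-0.092,0],[-0.12,-0.088,0],[-0.122,-0.085,0],[-0.125,-0.081,0],[-0.128,-0.077,0],[-0.13,-0.073,0],[-0.132,-0.069,0],[-0.134,-0.064,0],[0,0,0.117],[0,0,0.117],[0.001,0,0.116]]
[[0,0,0],[0,0,0],[0,0,0],[0,0,0.01],[0,0,0.01],[0,0,0.01],[0,0,0.01],[0,0,0.01],[0,0,0.01],[0,0,0.01],[0,0,0.009],[0,0,0],[0,0,0],[0,0,0]]
[1, 1, 1, 1, 1, 1, 1, 1, 1, 1, 1, 1, 1, 1]
```

Emit:
jog_arm(delta_pos=[[0,0,-0.15],[0,0,-0.15],[0,0,-0.151],[-0.117,-0.092,0],[-0.12,-0.088,0],[-0.122,-0.085,0],[-0.125,-0.081,0],[-0.128,-0.077,0],[-0.13,-0.073,0],[-0.132,-0.069,0],[-0.134,-0.064,0],[0,0,0.117],[0,0,0.117],[0,0,0.116],[0,0,0],[0,0,0],[0,0,0]], delta_rot=[[0,0,0],[0,0,0],[0,0,0],[0,0,0.01],[0,0,0.01],[0,0,0.01],[0,0,0.01],[0,0,0.01],[0,0,0.01],[0,0,0.01],[0,0,0.009],[0,0,0],[0,0,0],[0,0,0],[0,0,0],[0,0,0],[0,0,0]], fingers=[1,1,1,1,1,1,1,1,1,1,1,1,1,1,1,1,1])

```text
time_s: 20.12
ee_pos: [0.4921, -0.086, 0.0703]
eef_rot: [[-0.137, 0.991, 0.003], [0.991, 0.137, -0.001], [-0.002, 0.003, -1.0]]
wrist_force: [0.0, -0.2, -2.6]
grip_width: 0.613
grasp_force: 20.0
```

```bash
python3 look.py side square=.491,-.0864,.032,.136,.1,.012;  python3 look.py top oblong=.4632,.1253,0,-.406,.3; python3 -c "
from plan import *
plan([(.491,-.0859,.0485,.136,1,.006)])"
```

```text
t 20.175 pos [ 0.4919 -0.0859  0.0701] yaw 0.137 tilt 0.19 F [-0.3 -0.5 -2.1] w 0.617 gf 19.978601038455963
square [ 0.4888 -0.0881  0.032   0.1378] -107.1
t 20.225 pos [ 0.4917 -0.0858  0.0698] yaw 0.137 tilt 0.16 F [-0.2 -0.3 -1.4] w 0.615 gf 19.978609085083008
oblong [ 0.4637  0.1251  0.     -0.4082] -124.5
4 rows; end [ 0.4909 -0.0859  0.0485]
[[0,-0.001,0.018],[0,-0.001,0.018],[0,0,0.018],[0,-0.001,0.017]]
[[0,0,0],[0,0,0],[0,0,0],[0.001,0,0]]
[1, 1, 1, 1]
```

Emit:
jog_arm(delta_pos=[[0.001,-0.001,0.018],[0,0,0.018],[0,0,0.018],[0,0,0.017],[0,0,0.004],[0,0,0],[0,0,0]], delta_rot=[[0,0,0],[0,0,0],[0,0,0],[0,0,0],[0,0,0],[0,0,0],[0,0,0]], fingers=[1,1,1,1,1,1,1])

```text
time_s: 21.1
ee_pos: [0.4901, -0.0852, 0.0475]
eef_rot: [[-0.137, 0.991, -0.002], [0.991, 0.137, 0.0], [0.001, -0.002, -1.0]]
wrist_force: [-9.0, 2.6, 14.7]
grip_width: 0.619
grasp_force: 20.0
```

```bash
python3 -c "
from plan import *
st();plan([(.4915,-.086,.17,.136,-.5,.045),(.4634,.1252,.17,-.407+np.pi/2,-.5,.05)])"
```

```text
t 21.1 pos [ 0.4901 -0.0852  0.0475] yaw 0.137 tilt 0.14 F [-9.   2.6 14.7] w 0.619 gf 20.00065416097641
10 rows; end [0.4635 0.1251 0.17  ]
[[-0.001,0.001,-0.136],[-0.001,0.001,-0.136],[-0.001,0.001,-0.136],[0.101,0.001,0],[0.1,0.015,0],[0.097,0.03,0],[0.092,0.044,0],[0.084,0.057,0],[0.075,0.068,0],[0.064,0.079,0]]
[[0,0,0],[0,0,0],[-0.001,0,0],[0,0,-0.047],[0,0,-0.047],[0,0,-0.047],[0,0,-0.046],[0,0,-0.047],[0,0,-0.046],[0,0,-0.047]]
[-0.5, -0.5, -0.5, -0.5, -0.5, -0.5, -0.5, -0.5, -0.5, -0.5]
```

Emit:
jog_arm(delta_pos=[[0,0,0],[0,0,0],[0,0,0],[0,0,-0.1],[0,0,-0.15],[0,0,-0.15],[0.101,0.001,0],[0.1,0.015,0],[0.097,0.03,0],[0.092,0.044,0],[0.084,0.057,0],[0.075,0.068,0],[0.064,0.079,0],[0,0,0],[0,0,0],[0,0,0]], delta_rot=[[0,0,0],[0,0,0],[0,0,0],[0,0,0],[0,0,0],[0,0,0],[0,0,-0.047],[0,0,-0.047],[0,0,-0.047],[0,0,-0.046],[0,0,-0.047],[0,0,-0.046],[0,0,-0.047],[0,0,0],[0,0,0],[0,0,0]], fingers=[-0.4,-0.4,-0.4,-0.4,-0.4,-0.4,-0.5,-0.5,-0.5,-0.5,-0.5,-0.5,-0.5,-0.5,-0.5,-0.5])

```text
time_s: 23.1
ee_pos: [0.4626, 0.1251, 0.1658]
eef_rot: [[-0.918, 0.397, 0.0], [0.397, 0.918, -0.0], [-0.0, -0.0, -1.0]]
wrist_force: [-0.6, -0.5, -0.2]
grip_width: 0.752
grasp_force: 0.0
```

```bash
python3 look.py top,side square=.4909,-.0864,.008,.136,.1,.012 round=.6114,-.1544,.008,0,0,.012 cup=.5929,-.0707,.008; python3 -c "
from plan import *
plan([(.4633,.1253,.04,-.407+np.pi/2,-.5,.04)])"
```

```text
t 23.2 pos [0.4626 0.1252 0.1658] yaw 1.163 tilt 0.0 F [ 1.  -0.2  0.2] w 0.75 gf 0.0
square [ 0.49   -0.0855  0.008   0.0993] -253.7
round [ 0.6106 -0.1536  0.008   0.    ] -293.0
cup [ 0.5926 -0.0703  0.008   0.    ] -345.7
4 rows; end [0.4632 0.1253 0.0401]
[[-0.001,0,0.105],[0,0,0.105],[-0.001,0.001,0.105],[0,0,0.104]]
[[0,0,0],[0,0,0],[0,0,0],[0,0,0]]
[-0.5, -0.5, -0.5, -0.5]
```

Emit:
jog_arm(delta_pos=[[-0.001,0,0.105],[0,0,0.105],[-0.001,0.001,0.105],[0,0,0.104],[0,0,0],[0,0,0],[0,0,0],[0,0,0],[0,0,0],[0,0,0]], delta_rot=[[0,0,0],[0,0,0],[0,0,0],[0,0,0],[0,0,0],[0,0,0],[0,0,0],[0,0,0],[0,0,0],[0,0,0]], fingers=[-0.5,-0.5,-0.5,-0.5,-0.5,1,1,1,1,1], newtons=20)

```text
time_s: 24.45
ee_pos: [0.464, 0.1256, 0.0415]
eef_rot: [[-0.919, 0.395, 0.002], [0.395, 0.919, -0.001], [-0.002, -0.0, -1.0]]
wrist_force: [-2.1, -3.3, 6.1]
grip_width: 0.488
grasp_force: 20.0
```

```bash
python3 -c "
from plan import *
st();plan([(.4633,.1253,.175,1.164,1,.045),(.5055,-.1689,.175,1.707,1,.045),(.5055,-.1689,.07,1.707,1,.04)])"
```

```text
t 24.45 pos [0.464  0.1256 0.0415] yaw 1.165 tilt 0.12 F [-2.1 -3.3  6.1] w 0.488 gf 20.000469982624054
13 rows; end [ 0.5057 -0.1689  0.0699]
[[0,-0.001,-0.148],[0,0,-0.148],[0.001,-0.001,-0.149],[-0.074,-0.121,0],[-0.064,-0.126,0],[-0.054,-0.131,0],[-0.044,-0.135,0],[-0.033,-0.137,0],[-0.022,-0.14,0],[-0.012,-0.141,0],[0,0,0.117],[0,0,0.116],[-0.001,0,0.117]]
[[0,0,0],[0,0,0],[0,0.001,0],[0,0,-0.025],[0,0,-0.025],[0,0,-0.025],[0,0,-0.024],[0,0,-0.025],[0,0,-0.024],[0,0,-0.025],[0,0,0],[0,0,0],[0,0,0]]
[1, 1, 1, 1, 1, 1, 1, 1, 1, 1, 1, 1, 1]
```

Emit:
jog_arm(delta_pos=[[0,0,-0.148],[0,0,-0.148],[0,0,-0.149],[-0.074,-0.121,0],[-0.064,-0.126,0],[-0.054,-0.131,0],[-0.044,-0.135,0],[-0.033,-0.137,0],[-0.022,-0.14,0],[-0.012,-0.141,0],[0,0,0.117],[0,0,0.116],[0,0,0.117],[0,0,0],[0,0,0],[0,0,0]], delta_rot=[[0,0,0],[0,0,0],[0,0,0],[0,0,-0.025],[0,0,-0.025],[0,0,-0.025],[0,0,-0.024],[0,0,-0.025],[0,0,-0.024],[0,0,-0.025],[0,0,0],[0,0,0],[0,0,0],[0,0,0],[0,0,0],[0,0,0]], fingers=[1,1,1,1,1,1,1,1,1,1,1,1,1,1,1,1])

```text
time_s: 26.45
ee_pos: [0.5065, -0.1689, 0.0706]
eef_rot: [[-0.991, -0.137, 0.003], [-0.137, 0.991, -0.002], [-0.003, -0.002, -1.0]]
wrist_force: [-0.7, 0.1, -2.6]
grip_width: 0.487
grasp_force: 20.0
```

```bash
python3 look.py side oblong=.5055,-.1689,.0285,.136,.1,.012; python3 -c "
from plan import *
plan([(.506,-.1685,.05,1.707,1,.0055)])"
```

```text
t 26.5 pos [ 0.5063 -0.1688  0.0705] yaw 1.708 tilt 0.19 F [-0.4  0.8 -2.9] w 0.487 gf 19.99748021364212
oblong [ 0.5038 -0.1648  0.0285  0.1189] -93.6
4 rows; end [ 0.5061 -0.1686  0.0501]
[[0,0,0.017],[0,0,0.017],[0.001,0.001,0.017],[0,0,0.017]]
[[0,0,0],[0,0,0],[0,0,0],[-0.001,0.001,0]]
[1, 1, 1, 1]
```

Emit:
jog_arm(delta_pos=[[0,0,0.017],[0,0,0.017],[0.001,0,0.017],[0,0,0.017],[0,0,0.004],[0,0,0],[0,0,0]], delta_rot=[[0,0,0],[0,0,0],[0,0,0],[0,0,0],[0,0,0],[0,0,0],[0,0,0]], fingers=[1,1,1,1,1,1,1])

```text
time_s: 27.38
ee_pos: [0.5048, -0.1683, 0.0492]
eef_rot: [[-0.991, -0.137, -0.002], [-0.137, 0.991, 0.001], [0.002, 0.001, -1.0]]
wrist_force: [-8.4, 4.0, 16.2]
grip_width: 0.486
grasp_force: 20.0
```

```bash
python3 -c "
from plan import *
st();plan([(.506,-.1685,.2,1.707,-.2,.045),(.588,.1173,.2,.3,-1,.045)])"
```

```text
t 27.375 pos [ 0.5048 -0.1683  0.0492] yaw 1.708 tilt 0.12 F [-8.4  4.  16.2] w 0.486 gf 20.001527667045593
14 rows; end [0.5879 0.1171 0.1999]
[[-0.001,0,-0.126],[-0.001,0,-0.126],[0,0,-0.125],[-0.001,-0.001,-0.126],[-0.04,0.091,0],[-0.027,0.095,0],[-0.013,0.098,0],[0.001,0.099,0],[0.015,0.098,0],[0.028,0.095,0],[0.041,0.09,0],[0.054,0.084,0.001],[0.065,0.075,0],[0.074,0.065,0.001]]
[[0,0,0],[0,0,0],[0,0,0],[0,-0.001,0],[0,0,0.045],[0,0,0.045],[0,0,0.045],[0,0,0.045],[0,0,0.045],[0,0,0.045],[0,0,0.045],[0,0,0.044],[0,0,0.045],[0,0,0.044]]
[-0.2, -0.2, -0.2, -0.2, -1, -1, -1, -1, -1, -1, -1, -1, -1, -1]
```

Emit:
jog_arm(delta_pos=[[0,0,0],[0,0,0],[0,0,0],[0,0,-0.1],[0,0,-0.15],[0,0,-0.15],[0,0,-0.05],[0,0,0],[0,0,0]], delta_rot=[[0,0,0],[0,0,0],[0,0,0],[0,0,0],[0,0,0],[0,0,0],[0,0,0],[0,0,0],[0,0,0]], fingers=[-0.25,-0.25,-0.25,-0.25,-0.25,-0.25,-0.25,-0.25,-0.25])

```text
time_s: 28.5
ee_pos: [0.5037, -0.1677, 0.1797]
eef_rot: [[-0.991, -0.137, -0.003], [-0.137, 0.991, 0.002], [0.003, 0.002, -1.0]]
wrist_force: [-0.4, 0.6, -0.8]
grip_width: 0.622
grasp_force: 0.0
```

```bash
cat > spoon.py <<'E'
from plan import *
def spoon(im,z,x0,x1,y0,y1):
    im=im.astype(int); m=np.zeros(im.shape[:2],bool); m[y0:y1,x0:x1]=(((im[...,0]-im[...,2])>5)&(im.sum(2)>240))[y0:y1,x0:x1]
    m=m.astype(np.uint8); n,l,s,c=cv2.connectedComponentsWithStats(m,connectivity=8); k=1+s[1:,4].argmax(); y,x=np.nonzero(l==k)
    W=np.array([atz('top',u,v,z)[:2] for u,v in zip(x,y)]); mu=W.mean(0); d=np.linalg.svd(W-mu)[2][0]; d*=np.sign(d[0]); t=(W-mu)@d; e=np.array([-d[1],d[0]]); q=(W-mu)@e
    mid=mu+d*(t.min()+t.max())/2; ax=mid+e*np.median(q[abs(t-(t.min()+t.max())/2)<.02])
    hi=q[t>t.max()-.035].std(); lo=q[t<t.min()+.035].std()
    print('n',len(x),'mid',mid.round(4),'axis-corr',ax.round(4),'yaw',np.arctan2(d[1],d[0]).round(4),'len',np.ptp(t).round(4),'bowl end', '+x' if hi>lo else '-x'); return ax
E
python3 -c "
from spoon import *
im=eyes.camera('top'); st(); spoon(im,.007,165,225,205,285); cv2.imwrite('pics/t3.png',im)
plan([(.4187,.3776,.12,.387+np.pi/2,-.1,.05)])"
```

```text
t 28.55 pos [ 0.5037 -0.1677  0.1797] yaw 1.708 tilt 0.23 F [-0.8  0.1  0.2] w 0.625 gf 0.0
n 128 mid [0.4043 0.3722] axis-corr [0.4043 0.372 ] yaw 0.4062 len 0.1176 bowl end -x
12 rows; end [0.4186 0.3775 0.1201]
[[0.003,0.153,0.017],[-0.001,0.153,0.017],[-0.004,0.153,0.017],[-0.007,0.153,0.017],[-0.011,0.153,0.017],[-0.014,0.153,0.017],[-0.017,0.152,0.017],[-0.02,0.152,0.017],[-0.023,0.152,0.017],[-0.026,0.151,0.017],[-0.03,0.15,0.017],[-0.032,0.15,0.016]]
[[0,0,-0.007],[0,0,-0.007],[0,0,-0.007],[0,0,-0.007],[0,0,-0.006],[0,0,-0.007],[0,0,-0.006],[0,0,-0.007],[0,0,-0.006],[0,0,-0.007],[0.001,0,-0.006],[0,-0.001,-0.007]]
[-0.1, -0.1, -0.1, -0.1, -0.1, -0.1, -0.1, -0.1, -0.1, -0.1, -0.1, -0.1]
```

```bash
python3 -c "
from spoon import *
im=cv2.imread('pics/t3.png'); a=im[215:280,165:225]; cv2.imwrite('pics/sp.png',cv2.resize(a,None,fx=8,fy=8,interpolation=cv2.INTER_CUBIC))
f=lambda w,t:np.array([.4188,.378])+t*np.array([np.cos(w),np.sin(w)])
b=((187.0,226.0));
print(atz('top',160+75.5/2.8-.5,95+366.5/2.8-.5,.006))
print([proj('top',np.r_[f(.395,t),.006]) for t in(-.075,0,.0585,.075)])
"
```

```text
[0.47366448 0.40062536 0.006     ]
[array([[201.61919757, 268.81408761]]), array([[193.0493193 , 244.39623626]]), array([[186.48432346, 225.69082556]]), array([[184.65121532, 220.46781529]])]
```

View pics/sp.png

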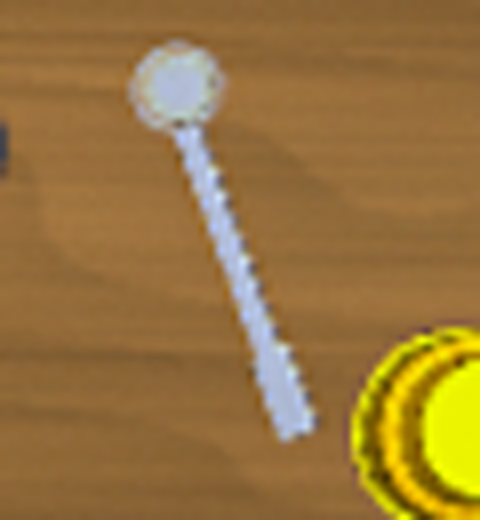

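The spoon bowl is at crop (178,86) and the handle end at (296,433), which matches the pose: mid (0.419, 0.378), yaw 0.395, bowl towards +x.

Emit:
jog_arm(delta_pos=[[0.003,0.153,0],[-0.001,0.153,0],[-0.004,0.153,0.017],[-0.007,0.153,0.017],[-0.011,0.153,0.017],[-0.014,0.153,0.017],[-0.017,0.152,0.017],[-0.02,0.152,0.017],[-0.023,0.152,0.017],[-0.026,0.151,0.017],[-0.03,0.15,0.017],[-0.032,0.15,0.016],[0,0,0.1],[0,0,0.1],[0,0,0],[0,0,0],[0,0,0]], delta_rot=[[0,0,-0.007],[0,0,-0.007],[0,0,-0.007],[0,0,-0.007],[0,0,-0.007],[0,0,-0.007],[0,0,-0.007],[0,0,-0.007],[0,0,-0.006],[0,0,-0.007],[0,0,-0.007],[0,0,-0.007],[0,0,0],[0,0,0],[0,0,0],[0,0,0],[0,0,0]], fingers=[0,0,0,0,0,0,0,0,0,0,0,0,0,0,0,0,0])

```text
time_s: 30.68
ee_pos: [0.419, 0.3768, 0.0727]
eef_rot: [[-0.922, -0.387, 0.002], [-0.387, 0.922, 0.001], [-0.002, 0.0, -1.0]]
wrist_force: [-0.4, 0.2, 0.0]
grip_width: 0.5
grasp_force: 0.0
```

```bash
python3 -c "
from plan import *
st();plan([(.4188,.378,.003,1.966,0,.03)])"
```

```text
t 30.675 pos [0.419  0.3768 0.0727] yaw 1.968 tilt 0.13 F [-0.4  0.2  0. ] w 0.5 gf 0.0
3 rows; end [0.4187 0.378  0.0031]
[[0,0.001,0.077],[0,0.001,0.078],[0,0.002,0.077]]
[[0,0,0],[0,0,0],[0,0.001,0.001]]
[0, 0, 0]
```

Emit:
jog_arm(delta_pos=[[0,0.002,0.077],[0,0.002,0.077],[0,0,0.05],[0,0,0.02],[0,0,0.006],[0,0,0],[0,0,0],[0,0,0],[0,0,0],[0,0,0],[0,0,0],[0,0,0]], delta_rot=[[0,0,0],[0,0,0],[0,0,0],[0,0,0],[0,0,0],[0,0,0],[0,0,0],[0,0,0],[0,0,0],[0,0,0],[0,0,0],[0,0,0]], fingers=[0,0,0,0,0,0,1,1,1,1,1,1], newtons=15)

```text
time_s: 32.17
ee_pos: [0.4177, 0.3775, 0.0024]
eef_rot: [[-0.922, -0.388, 0.0], [-0.388, 0.922, -0.0], [-0.0, -0.0, -1.0]]
wrist_force: [0.6, -0.5, 0.3]
grip_width: 0.089
grasp_force: 15.0
```

```bash
python3 -c "
from plan import *
st();plan([(.4188,.378,.16,1.966,1,.045),(.5645,-.2556,.16,1.707,1,.05),(.5645,-.2556,.06,1.707,1,.04)])"
```

```text
t 32.175 pos [0.4177 0.3775 0.0024] yaw 1.969 tilt 0.01 F [ 0.6 -0.5  0.3] w 0.089 gf 14.99385192990303
20 rows; end [ 0.5645 -0.2556  0.0601]
[[-0.001,0,-0.131],[-0.001,0,-0.131],[-0.001,0,-0.132],[-0.001,0,-0.131],[0.028,-0.164,0],[0.025,-0.165,0],[0.022,-0.165,0],[0.019,-0.166,0],[0.015,-0.166,0],[0.012,-0.166,0],[0.009,-0.167,0],[0.006,-0.167,0],[0.002,-0.167,0],[-0.001,-0.166,0],[-0.005,-0.167,0],[-0.008,-0.166,0],[-0.012,-0.166,0],[0,0,0.111],[0,0,0.111],[0,0,0.111]]
[[0,0,0],[0,0,0],[0,0,0],[0,0,0.001],[0,0,0.006],[0,0,0.006],[0,0,0.006],[0,0,0.006],[0,0,0.006],[0,0,0.007],[0,0,0.006],[0,0,0.007],[0,0,0.006],[0,0,0.007],[0,0,0.006],[0,0,0.007],[0,0,0.006],[0,0,0],[0,0,0],[0,0,0]]
[1, 1, 1, 1, 1, 1, 1, 1, 1, 1, 1, 1, 1, 1, 1, 1, 1, 1, 1, 1]
```

Emit:
jog_arm(delta_pos=[[0,0,-0.131],[0,0,-0.131],[0,0,-0.131],[0,0,-0.131],[0.028,-0.164,0],[0.025,-0.165,0],[0.022,-0.165,0],[0.019,-0.166,0],[0.015,-0.166,0],[0.012,-0.166,0],[0.009,-0.167,0],[0.006,-0.167,0],[0.002,-0.167,0],[-0.001,-0.166,0],[-0.005,-0.167,0],[-0.008,-0.166,0],[-0.012,-0.166,0],[0,0,0.111],[0,0,0.111],[0,0,0.111]], delta_rot=[[0,0,0],[0,0,0],[0,0,0],[0,0,0.001],[0,0,0.006],[0,0,0.006],[0,0,0.006],[0,0,0.006],[0,0,0.006],[0,0,0.007],[0,0,0.006],[0,0,0.007],[0,0,0.006],[0,0,0.007],[0,0,0.006],[0,0,0.007],[0,0,0.006],[0,0,0],[0,0,0],[0,0,0]], fingers=[1,1,1,1,1,1,1,1,1,1,1,1,1,1,1,1,1,1,1,1])

```text
time_s: 34.67
ee_pos: [0.563, -0.256, 0.0583]
eef_rot: [[-0.991, -0.136, -0.0], [-0.136, 0.991, 0.0], [0.0, 0.0, -1.0]]
wrist_force: [0.8, 0.2, -0.3]
grip_width: 0.089
grasp_force: 15.0
```

Emit:
jog_arm(delta_pos=[[0,0,0],[0,0,0],[0,0,0]], delta_rot=[[0,0,0],[0,0,0],[0,0,0]], fingers=[1,1,1])

```text
time_s: 35.05
ee_pos: [0.5645, -0.2567, 0.0617]
eef_rot: [[-0.991, -0.137, 0.003], [-0.137, 0.991, -0.002], [-0.003, -0.002, -1.0]]
wrist_force: [0.3, 0.1, -1.1]
grip_width: 0.096
grasp_force: 15.0
```

```bash
python3 -c "
from plan import *
st();plan([(.5645,-.2556,.0125,1.707,1,.015)])
a=eyes.camera('top'); b=eyes.camera('side'); A=cv2.resize(a[130:260,310:460],(400,347),interpolation=cv2.INTER_CUBIC);B=cv2.resize(b[190:300,280:400],(379,347),interpolation=cv2.INTER_CUBIC)
cv2.imwrite('pics/p2.png',np.hstack([A,B]))"
```

```text
t 35.05 pos [ 0.5645 -0.2567  0.0617] yaw 1.708 tilt 0.19 F [ 0.3  0.1 -1.1] w 0.096 gf 14.99518096446991
4 rows; end [ 0.5644 -0.2556  0.0125]
[[0,0.001,0.041],[0,0.001,0.041],[0,0.001,0.041],[0,0.001,0.041]]
[[0,0,0],[0,0,0],[0,0,0],[-0.001,0.001,0]]
[1, 1, 1, 1]
```

View pics/p2.png

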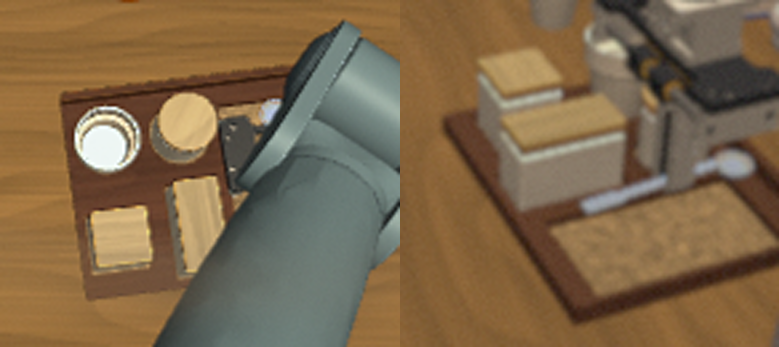

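The spoon is held level with its bowl, at (735,163), towards the back edge. The three tins and the cup look seated. Lowering the spoon now.

Emit:
jog_arm(delta_pos=[[0,0.001,0.041],[0,0.001,0.041],[0,0.001,0.041],[0,0.001,0.03],[0,0,0.01],[0,0,0.004],[0,0,0],[0,0,0]], delta_rot=[[0,0,0],[0,0,0],[0,0,0],[-0.001,0.001,0],[0,0,0],[0,0,0],[0,0,0],[0,0,0]], fingers=[1,1,1,1,1,1,1,1])

```text
time_s: 36.15
ee_pos: [0.5629, -0.2548, 0.0104]
eef_rot: [[-0.991, -0.137, -0.005], [-0.137, 0.991, 0.003], [0.004, 0.004, -1.0]]
wrist_force: [-4.8, 1.2, 4.7]
grip_width: 0.091
grasp_force: 15.0
```

```bash
python3 -c "
from plan import *
st()"
```

```text
t 36.15 pos [ 0.5629 -0.2548  0.0104] yaw 1.708 tilt 0.33 F [-4.8  1.2  4.7] w 0.091 gf 14.996621310710907
```

Contact with the floor (4.7 N). Release, lift, and head towards cup B.

Emit:
jog_arm(delta_pos=[[0,0,0],[0,0,0],[0,0,0],[0,0,-0.1],[0,0,-0.15],[0,0,-0.15],[0,0,-0.15],[0,0,-0.1],[-0.05,0.16,0],[-0.05,0.16,0],[-0.05,0.16,0],[0,0,0],[0,0,0],[0,0,0]], delta_rot=[[0,0,0],[0,0,0],[0,0,0],[0,0,0],[0,0,0],[0,0,0],[0,0,0],[0,0,0],[0,0,0.05],[0,0,0.05],[0,0,0.05],[0,0,0],[0,0,0],[0,0,0]], fingers=[0.4,0.4,0.4,0.4,0.4,0.4,0.4,0.4,-1,-1,-1,-1,-1,-1])

```text
time_s: 37.9
ee_pos: [0.6109, -0.1146, 0.2047]
eef_rot: [[-0.944, 0.329, -0.004], [0.329, 0.944, 0.003], [0.004, 0.001, -1.0]]
wrist_force: [0.8, 0.4, 0.4]
grip_width: 0.9
grasp_force: 0.0
```

```bash
python3 look.py top,side cup=.5883,.1173,0 cup=.5716,.379,0; python3 -c "
from plan import *
plan([(.588,.1173,.15,.136,-1,.045),(.588,.1173,.1,.136,-1,.045)])"
```

```text
t 38.0 pos [ 0.6109 -0.1145  0.2047] yaw 1.235 tilt 0.26 F [-0.9 -0.4  0.4] w 0.981 gf 0.0
cup [0.5881 0.1174 0.     0.    ] -323.0
cup [0.5716 0.379  0.     0.    ] -274.0
10 rows; end [0.5881 0.1174 0.1   ]
[[0.041,0.088,0.023],[0.052,0.082,0.023],[0.063,0.074,0.023],[0.073,0.064,0.023],[0.081,0.053,0.023],[0.087,0.042,0.023],[0.092,0.03,0.023],[0.096,0.017,0.023],[0,0,0.084],[0,0,0.083]]
[[0,0,0.044],[0,0,0.044],[0,0,0.044],[0,0,0.044],[0,0,0.043],[0,0,0.044],[0,-0.001,0.043],[-0.001,0,0.044],[0,0,0],[0,0,0]]
[-1, -1, -1, -1, -1, -1, -1, -1, -1, -1]
```

Emit:
jog_arm(delta_pos=[[0.041,0.088,0.023],[0.052,0.082,0.023],[0.063,0.074,0.023],[0.073,0.064,0.023],[0.081,0.053,0.023],[0.087,0.042,0.023],[0.092,0.03,0.023],[0.096,0.017,0.023],[0,0,0.084],[0,0,0.083],[0,0,0],[0,0,0],[0,0,0]], delta_rot=[[0,0,0.044],[0,0,0.044],[0,0,0.044],[0,0,0.044],[0,0,0.043],[0,0,0.044],[0,0,0.043],[0,0,0.044],[0,0,0],[0,0,0],[0,0,0],[0,0,0],[0,0,0]], fingers=[-1,-1,-1,-1,-1,-1,-1,-1,-1,-1,-1,-1,-1])

```text
time_s: 39.62
ee_pos: [0.589, 0.1183, 0.1017]
eef_rot: [[-0.136, 0.991, -0.001], [0.991, 0.136, 0.003], [0.003, -0.001, -1.0]]
wrist_force: [-0.3, -0.0, 0.3]
grip_width: 0.999
grasp_force: 0.0
```

```bash
python3 -c "
from spoon import *
im=eyes.camera('top'); st(); plan([(.588,.1174,.06,.136,-1,.02)]); cv2.imwrite('pics/t4.png',im); cv2.imwrite('pics/t4c.png',cv2.resize(im[145:245,325:445],None,fx=5,fy=5,interpolation=cv2.INTER_CUBIC))
print([proj('top',np.r_[np.array([.5645,-.2556])+t*np.array([np.cos(.136),np.sin(.136)]),.014])[0].round(1) for t in(-.075,.0585)])"; python3 look.py top cup=.5929,-.0707,.008 oblong=.5055,-.1689,.008,.136,.1,.012
```

```text
t 39.675 pos [0.5888 0.1184 0.1015] yaw 0.137 tilt 0.17 F [-0.5  0.2 -0.8] w 1.003 gf 0.0
3 rows; end [0.588  0.1175 0.0601]
[[-0.001,-0.001,0.046],[-0.001,-0.001,0.046],[-0.001,-0.001,0.046]]
[[0,0,0],[0,0,0],[0,-0.001,0]]
[-1, -1, -1]
[array([416.2, 221.4]), array([408.6, 176.5])]
t 39.725 pos [0.5886 0.1184 0.1013] yaw 0.137 tilt 0.18 F [-0.3  0.1 -0.4] w 1.001 gf 0.0
cup [ 0.5929 -0.0707  0.008   0.    ] -272.4
oblong [ 0.5076 -0.178   0.008   0.1445] -194.6
```

View pics/t4c.png

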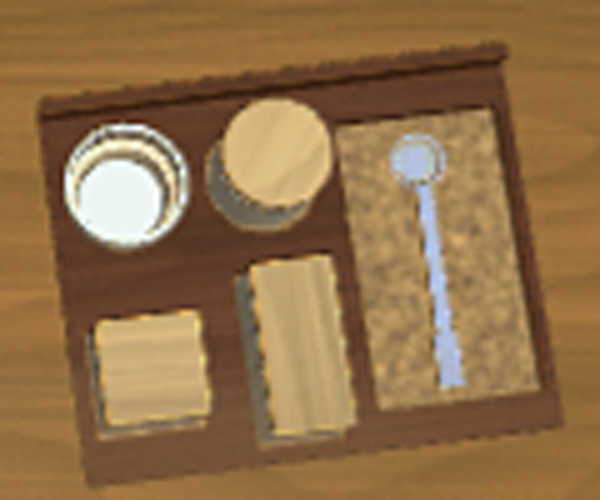

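The tray crop shows the spoon lying straight, with its bowl at (416,160) by the back edge and its handle end at (452,385). The cup is in the well at (126,187), and the tins are in their recesses.

Emit:
jog_arm(delta_pos=[[-0.002,-0.001,0.046],[-0.001,-0.001,0.046],[0,0,0.04],[0,0,0],[0,0,0],[0,0,0],[0,0,0],[0,0,0],[0,0,0],[0,0,0]], delta_rot=[[0,0,0],[0,0,0],[0,0,0],[0,0,0],[0,0,0],[0,0,0],[0,0,0],[0,0,0],[0,0,0],[0,0,0]], fingers=[-1,-1,-1,-1,-1,1,1,1,1,1], newtons=15)

```text
time_s: 40.98
ee_pos: [0.5872, 0.1177, 0.0608]
eef_rot: [[-0.137, 0.991, -0.004], [0.991, 0.137, 0.003], [0.003, -0.003, -1.0]]
wrist_force: [-0.9, -0.4, 2.0]
grip_width: 0.704
grasp_force: 14.8
```

```bash
python3 -c "
from plan import *
st();plan([(.588,.1174,.19,.136,1,.045),(.5925,-.0707,.19,.136,1,.04),(.5925,-.0707,.16,.136,1,.04)])
for z in(.068,.078,.088): print(z,atz('top',385.5,213.9,z).round(4),atz('top',380.1,175.3,z).round(4),atz('top',325+151/5,145+367/5,z).round(4))"
```

```text
t 40.975 pos [0.5872 0.1177 0.0608] yaw 0.137 tilt 0.27 F [-0.9 -0.4  2. ] w 0.704 gf 14.831269124988467
9 rows; end [ 0.5927 -0.0708  0.1601]
[[0,0,-0.144],[0,0,-0.143],[0,0.001,-0.144],[-0.125,-0.014,0],[-0.125,-0.014,0],[-0.125,-0.014,0],[-0.124,-0.014,0],[-0.125,-0.014,0],[0,0,0.1]]
[[0,0,0],[-0.001,-0.001,0],[0,0,0],[0,0,0],[0,0,0],[0,0,0],[0,0,0],[0,0,0],[0,0,0]]
[1, 1, 1, 1, 1, 1, 1, 1, 1]
0.068 [ 0.5048 -0.1689  0.068 ] [ 0.6133 -0.1558  0.068 ] [ 0.4917 -0.0856  0.068 ]
0.078 [ 0.5036 -0.1672  0.078 ] [ 0.611  -0.1542  0.078 ] [ 0.4906 -0.0847  0.078 ]
0.088 [ 0.5024 -0.1655  0.088 ] [ 0.6088 -0.1527  0.088 ] [ 0.4895 -0.0838  0.088 ]
```

Emit:
jog_arm(delta_pos=[[0,0,-0.144],[0,0,-0.143],[0,0,-0.144],[-0.125,-0.014,0],[-0.125,-0.014,0],[-0.125,-0.014,0],[-0.124,-0.014,0],[-0.125,-0.014,0],[0,0,0.1],[0,0,0],[0,0,0],[0,0,0],[0,0,0]], delta_rot=[[0,0,0],[0,0,0],[0,0,0],[0,0,0],[0,0,0],[0,0,0],[0,0,0],[0,0,0],[0,0,0],[0,0,0],[0,0,0],[0,0,0],[0,0,0]], fingers=[1,1,1,1,1,1,1,1,1,1,1,1,1])

```text
time_s: 42.6
ee_pos: [0.593, -0.0707, 0.1603]
eef_rot: [[-0.137, 0.991, -0.002], [0.991, 0.137, 0.002], [0.002, -0.002, -1.0]]
wrist_force: [-0.6, 1.3, -1.6]
grip_width: 0.703
grasp_force: 14.8
```

```bash
python3 -c "
from plan import *
st();plan([(.5925,-.0707,.102,.136,1,.012)])"; python3 look.py side cup=.5925,-.0707,.099,0,0,.012
```

```text
t 42.6 pos [ 0.593  -0.0707  0.1603] yaw 0.138 tilt 0.17 F [-0.6  1.3 -1.6] w 0.703 gf 14.848982545081526
5 rows; end [ 0.5926 -0.0706  0.1021]
[[0,0,0.039],[0,0,0.039],[0,0,0.039],[0,-0.001,0.039],[0,0,0.038]]
[[0,0,0],[0,0,0],[0,0,0],[0,0,0],[-0.001,-0.001,0.001]]
[1, 1, 1, 1, 1]
t 42.65 pos [ 0.5929 -0.0707  0.1601] yaw 0.138 tilt 0.19 F [ 0.7  0.3 -2.1] w 0.703 gf 14.849034142680466
cup [ 0.5928 -0.0725  0.099  -0.    ] -108.0
```

Emit:
jog_arm(delta_pos=[[0,0,0.039],[0,0,0.039],[0,0,0.039],[0,0,0.039],[0,0,0.03],[0,0,0.01],[0,0,0.004],[0,0,0],[0,0,0]], delta_rot=[[0,0,0],[0,0,0],[0,0,0],[0,0,0],[0,0,0],[0,0,0],[0,0,0],[0,0,0],[0,0,0]], fingers=[1,1,1,1,1,1,1,1,1])

```text
time_s: 43.78
ee_pos: [0.5924, -0.0708, 0.0996]
eef_rot: [[-0.137, 0.991, -0.003], [0.991, 0.137, 0.003], [0.003, -0.003, -1.0]]
wrist_force: [-0.7, 0.2, -0.8]
grip_width: 0.705
grasp_force: 14.9
```

```bash
python3 -c "
from plan import *
st()"
```

```text
t 43.775 pos [ 0.5924 -0.0708  0.0996] yaw 0.137 tilt 0.23 F [-0.7  0.2 -0.8] w 0.705 gf 14.85548396827653
```

Emit:
jog_arm(delta_pos=[[0,0,0.004],[0,0,0.003],[0,0,0],[0,0,0],[0,0,0],[0,0,0],[0,0,0],[0,0,-0.08],[0,0,-0.15],[0,0,-0.12],[0.16,0.02,0],[0.16,0.02,0],[0.16,0.02,0],[0.16,0.02,0],[0,0,0],[0,0,0],[0,0,0]], delta_rot=[[0,0,0],[0,0,0],[0,0,0],[0,0,0],[0,0,0],[0,0,0],[0,0,0],[0,0,0],[0,0,0],[0,0,0],[0,0,0],[0,0,0],[0,0,0],[0,0,0],[0,0,0],[0,0,0],[0,0,0]], fingers=[1,1,1,-0.9,-0.9,-0.9,-0.9,-0.9,-0.9,-0.9,-1,-1,-1,-1,-1,-1,-1])

```text
time_s: 45.9
ee_pos: [0.5903, 0.1212, 0.2027]
eef_rot: [[-0.135, 0.991, -0.004], [0.991, 0.135, 0.002], [0.003, -0.003, -1.0]]
wrist_force: [0.9, 0.4, -0.5]
grip_width: 1.001
grasp_force: 0.0
```

```bash
cat >> fit.py <<'E'
M['stack2']=M['cup']+[a+[0,0,.03] for a in M['cup']]; M['stack3']=M['stack2']+[a+[0,0,.06] for a in M['cup']]; M['rim']=[circ(.0335,.08)]
E
sed -i "s/M\['cup'\]+\[a+\[0,0,.03\] for a in M\['cup'\]\]/M['cup']+[a+np.array([0,0,.03]) for a in M['cup']]/; s/\[a+\[0,0,.06\]/[a+np.array([0,0,.06])/" fit.py
python3 look.py top,side cup=.5716,.379,0 stack2=.5929,-.0707,.008,0,0,.015; python3 -c "
from fit import *
G={n:grad(eyes.camera(n)) for n in('top','side')}
print('rim z free',fit(G,'rim',[.5929,-.0707,.038,0],dz=.02,dw=0)[0].round(4))
from plan import *
plan([(.5716,.379,.15,.136,-1,.045),(.5716,.379,.1,.136,-1,.045)])"
```

```text
t 46.0 pos [0.5903 0.1213 0.2027] yaw 0.135 tilt 0.25 F [-0.1  0.3 -0.1] w 0.997 gf 0.0
cup [ 0.5716  0.379  -0.     -0.    ] -269.6
stack2 [ 0.5927 -0.0717  0.008  -0.    ] -332.1
rim z free [ 0.5926 -0.072   0.0386  0.    ]
8 rows; end [0.5716 0.379  0.1   ]
[[0.143,0.009,0.03],[0.143,0.009,0.03],[0.143,0.009,0.03],[0.143,0.009,0.029],[0.143,0.01,0.03],[0.143,0.009,0.029],[0,0,0.084],[0,0,0.083]]
[[0,0,0],[0,0,0],[0,0,0],[0,0,0],[0,0,0],[-0.001,-0.001,0],[0,0,0],[0,0,0]]
[-1, -1, -1, -1, -1, -1, -1, -1]
```

Two cups are nested; I measured the upper cup's base at z = 0.0386 m. Now cup A.

Emit:
jog_arm(delta_pos=[[0.143,0.009,0.03],[0.143,0.009,0.03],[0.143,0.009,0.03],[0.143,0.009,0.03],[0.143,0.009,0.03],[0.143,0.009,0.03],[0,0,0.084],[0,0,0.083],[0,0,0],[0,0,0],[0,0,0]], delta_rot=[[0,0,0],[0,0,0],[0,0,0],[0,0,0],[0,0,0],[0,0,0],[0,0,0],[0,0,0],[0,0,0],[0,0,0],[0,0,0]], fingers=[-1,-1,-1,-1,-1,-1,-1,-1,-1,-1,-1])

```text
time_s: 47.48
ee_pos: [0.5717, 0.3801, 0.1012]
eef_rot: [[-0.136, 0.991, -0.001], [0.991, 0.136, 0.004], [0.004, -0.001, -1.0]]
wrist_force: [-0.6, -0.2, -0.7]
grip_width: 0.999
grasp_force: 0.0
```

```bash
python3 look.py side cup=.5716,.379,0,0,0,.015; python3 -c "
from plan import *
plan([(.5716,.379,.06,.136,-1,.02)])"
```

```text
t 47.525 pos [0.5715 0.3801 0.101 ] yaw 0.137 tilt 0.22 F [ 0.3 -0.8  0.7] w 0.997 gf 0.0
cup [ 0.5686  0.3798  0.     -0.    ] -92.1
3 rows; end [0.5716 0.379  0.0599]
[[-0.001,0,0.046],[-0.002,0,0.045],[-0.001,0,0.046]]
[[0,0,0],[0,-0.001,0],[0,0,0]]
[-1, -1, -1]
```

Emit:
jog_arm(delta_pos=[[-0.002,0,0.046],[-0.002,0,0.046],[0,0,0.04],[0,0,0],[0,0,0],[0,0,0],[0,0,0],[0,0,0],[0,0,0],[0,0,0]], delta_rot=[[0,0,0],[0,0,0],[0,0,0],[0,0,0],[0,0,0],[0,0,0],[0,0,0],[0,0,0],[0,0,0],[0,0,0]], fingers=[-1,-1,-1,-1,-1,1,1,1,1,1], newtons=15)

```text
time_s: 48.78
ee_pos: [0.5705, 0.3789, 0.0601]
eef_rot: [[-0.137, 0.991, -0.004], [0.991, 0.137, 0.003], [0.003, -0.004, -1.0]]
wrist_force: [-1.7, -0.7, 2.6]
grip_width: 0.7
grasp_force: 14.9
```

```bash
python3 -c "
from plan import *
st();plan([(.5716,.379,.22,.136,1,.05),(.5927,-.0717,.22,.136,1,.05),(.5927,-.0717,.19,.136,1,.04)])"
```

```text
t 48.775 pos [0.5705 0.3789 0.0601] yaw 0.137 tilt 0.27 F [-1.7 -0.7  2.6] w 0.7 gf 14.859196648467332
15 rows; end [ 0.5928 -0.0717  0.19  ]
[[0,0,-0.133],[0,0.001,-0.133],[0.001,0,-0.133],[0,0.001,-0.134],[-0.15,-0.014,0],[-0.15,-0.013,0],[-0.15,-0.014,0],[-0.15,-0.013,0],[-0.15,-0.014,0],[-0.15,-0.013,0],[-0.149,-0.014,0],[-0.15,-0.013,0],[-0.149,-0.014,0],[-0.15,-0.013,0],[0,0,0.1]]
[[0,0,0],[0,0,0],[-0.001,-0.001,0],[0,0,0],[0,0,0],[0,0,0],[0,0,0],[0,0,0],[0,0,0],[0,0,0],[0,0,0],[0,0,0],[0,0,0],[0,0,0],[0,0,0]]
[1, 1, 1, 1, 1, 1, 1, 1, 1, 1, 1, 1, 1, 1, 1]
```

Emit:
jog_arm(delta_pos=[[0,0,-0.133],[0,0,-0.133],[0,0,-0.133],[0,0,-0.134],[-0.15,-0.014,0],[-0.15,-0.013,0],[-0.15,-0.014,0],[-0.15,-0.013,0],[-0.15,-0.014,0],[-0.15,-0.013,0],[-0.15,-0.014,0],[-0.15,-0.013,0],[-0.149,-0.014,0],[-0.149,-0.013,0],[0,0,0.1],[0,0,0],[0,0,0],[0,0,0],[0,0,0]], delta_rot=[[0,0,0],[0,0,0],[0,0,0],[0,0,0],[0,0,0],[0,0,0],[0,0,0],[0,0,0],[0,0,0],[0,0,0],[0,0,0],[0,0,0],[0,0,0],[0,0,0],[0,0,0],[0,0,0],[0,0,0],[0,0,0],[0,0,0]], fingers=[1,1,1,1,1,1,1,1,1,1,1,1,1,1,1,1,1,1,1])

```text
time_s: 51.15
ee_pos: [0.5929, -0.0719, 0.1894]
eef_rot: [[-0.137, 0.991, -0.002], [0.991, 0.137, 0.002], [0.002, -0.002, -1.0]]
wrist_force: [0.3, -0.4, -2.9]
grip_width: 0.697
grasp_force: 14.9
```

```bash
python3 look.py side cup=.5927,-.0717,.13,0,0,.012; python3 -c "
from plan import *
plan([(.5927,-.0717,.13,.136,1,.012)])"
```

```text
t 51.2 pos [ 0.5928 -0.0719  0.1892] yaw 0.138 tilt 0.19 F [ 0.3 -0.3 -2.8] w 0.694 gf 14.913185723125935
cup [ 0.5932 -0.0732  0.13   -0.    ] -103.4
5 rows; end [ 0.5927 -0.0718  0.1301]
[[0,0,0.039],[0,0,0.04],[0,0,0.039],[0,0,0.04],[0,0,0.039]]
[[0,0,0],[0,0,0],[0,0,0],[0,0,0],[-0.001,-0.001,0.001]]
[1, 1, 1, 1, 1]
```

Emit:
jog_arm(delta_pos=[[0,0,0.039],[0,0,0.039],[0,0,0.039],[0,0,0.039],[0,0,0.03],[0,0,0.012],[0,0,0.006],[0,0,0],[0,0,0]], delta_rot=[[0,0,0],[0,0,0],[0,0,0],[0,0,0],[0,0,0],[0,0,0],[0,0,0],[0,0,0],[0,0,0]], fingers=[1,1,1,1,1,1,1,1,1])

```text
time_s: 52.32
ee_pos: [0.5925, -0.0721, 0.1281]
eef_rot: [[-0.137, 0.991, -0.003], [0.991, 0.137, 0.002], [0.003, -0.002, -1.0]]
wrist_force: [-1.2, 0.9, 2.9]
grip_width: 0.696
grasp_force: 15.0
```

```bash
python3 -c "
from plan import *
st()"
```

```text
t 52.325 pos [ 0.5925 -0.0721  0.1281] yaw 0.137 tilt 0.2 F [-1.2  0.9  2.9] w 0.696 gf 14.958404023200274
```

The third cup is down: z is as expected and contact reads +2.9 N. Release, lift and retreat, then check everything.

Emit:
jog_arm(delta_pos=[[0,0,0],[0,0,0],[0,0,0],[0,0,0],[0,0,-0.08],[0,0,-0.12],[0,0,-0.1],[0.16,0,0],[0.16,0,0],[0.16,0,0],[0.16,0,0],[0.16,0,0],[0.16,0,0],[0.16,0,0],[0,0,0],[0,0,0],[0,0,0],[0,0,0]], delta_rot=[[0,0,0],[0,0,0],[0,0,0],[0,0,0],[0,0,0],[0,0,0],[0,0,0],[0,0,0],[0,0,0],[0,0,0],[0,0,0],[0,0,0],[0,0,0],[0,0,0],[0,0,0],[0,0,0],[0,0,0],[0,0,0]], fingers=[-0.9,-0.9,-0.9,-0.9,-0.9,-0.9,-0.9,-0.9,-0.9,-0.9,-0.9,-0.9,-0.9,-0.9,-0.9,-0.9,-0.9,-0.9])

```text
time_s: 54.58
ee_pos: [0.5469, 0.2595, 0.2183]
eef_rot: [[-0.135, 0.991, -0.003], [0.991, 0.135, 0.003], [0.003, -0.003, -1.0]]
wrist_force: [-0.6, 0.2, -0.3]
grip_width: 0.949
grasp_force: 0.0
```

```bash
python3 look.py top,side stack3=.5927,-.0717,.008,0,0,.015 round=.6114,-.1544,.008,0,0,.01 square=.491,-.0864,.008,.136,.1,.01 oblong=.5055,-.1689,.008,.136,.1,.01; python3 -c "
from fit import *
I={n:eyes.camera(n) for n in('top','side')}; G={n:grad(I[n]) for n in I}
for k,p in (('rim',[.5927,-.0717,.068,0]),('round',[.6114,-.1544,.008,0]),('square',[.491,-.0864,.008,.136]),('oblong',[.5055,-.1689,.008,.136])): print(k,'z free',fit(G,k,p,dz=.015,dw=0,dxy=.012)[0].round(4))
A=cv2.resize(I['top'][140:250,320:450],(400,338),interpolation=cv2.INTER_CUBIC);B=cv2.resize(I['side'][180:300,280:420],(394,338),interpolation=cv2.INTER_CUBIC)
cv2.imwrite('pics/end.png',np.hstack([A,B])); cv2.imwrite('pics/tend.png',I['top'])"
```

```text
t 54.675 pos [0.5468 0.2598 0.2183] yaw 0.136 tilt 0.25 F [-0.4 -0.2  0.2] w 0.949 gf 0.0
stack3 [ 0.5929 -0.0721  0.008  -0.    ] -329.8
round [ 0.6106 -0.1535  0.008   0.    ] -303.0
square [ 0.4907 -0.0862  0.008   0.0886] -255.0
oblong [ 0.5037 -0.1665  0.008   0.1289] -247.1
rim z free [ 0.5931 -0.0736  0.0683 -0.    ]
round z free [ 0.6107 -0.1535  0.0076 -0.    ]
square z free [ 0.4906 -0.0858  0.0064  0.136 ]
oblong z free [ 0.5057 -0.1764  0.0172  0.136 ]
```

View pics/end.png

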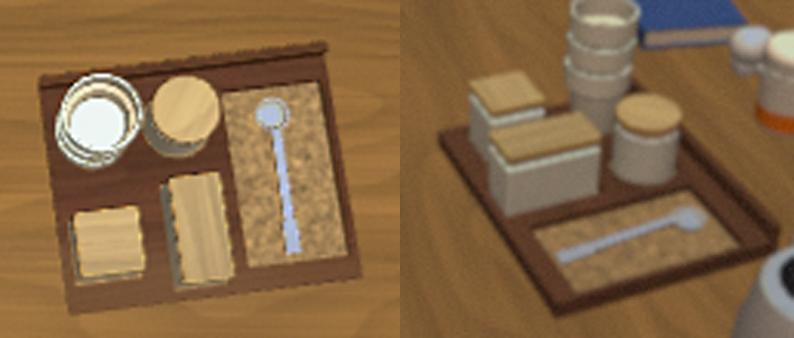

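View pics/tend.png

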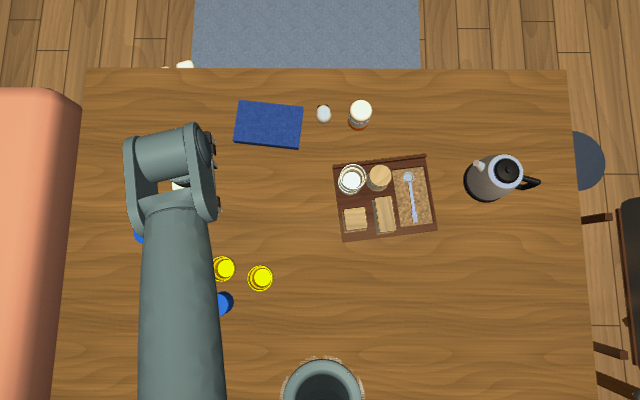

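The side view shows three nested cups at (600,70) and the tins in their recesses, with the spoon lying straight and its bowl at (690,218). The bystanders look unmoved. The oblong tin's free-height fit came out ambiguous, so I check its lid height with two-view lid fits.

Run:
```python
from fit import *
M['lid_o']=[box(.096,.046,.07)]; M['lid_s']=[box(.058,.058,.07)]; M['lid_r']=[circ(.031,.07)]
I={n:eyes.camera(n) for n in('top','side')}; G={n:grad(I[n]) for n in I}
D=cv2.resize(I['side'],None,fx=3,fy=3,interpolation=cv2.INTER_CUBIC); T=cv2.resize(I['top'],None,fx=3,fy=3,interpolation=cv2.INTER_CUBIC)
D5={}
for k,x,y,w,dw in(('lid_o',.5045,-.168,.136,.06),('lid_s',.491,-.0864,.12,.08),('lid_r',.611,-.154,0,0)):
    for z in(.003,.008,.013,.018,.023):
        p,s=fit(G,k,[x,y,z,w],dz=0,dw=dw,dxy=.014,cams=("top",),wt=(1,))
        q,s2=fit(G,k,list(p),dz=0,dw=.0,dxy=.002,cams=("side",),wt=(1,))
        print(k,z,p.round(4),round(s,1),'side',round(s2,1))
        if k=='lid_o' and z in(.008,.018): draw(D,'side',k,p,(0,0,255) if z<.01 else (255,255,0)); draw(T,'top',k,p,(0,0,255) if z<.01 else (255,255,0))
cv2.imwrite('pics/ov.png',cv2.resize(np.hstack([D[3*215:3*265,3*305:3*365],T[3*185:3*235,3*360:3*420]]),None,fx=2.1,fy=2.1))
```

```text
lid_o 0.003 [ 0.505  -0.1673  0.003   0.1324] -240.1 side -101.4
lid_o 0.008 [ 0.5043 -0.1664  0.008   0.133 ] -239.4 side -106.5
lid_o 0.013 [ 0.5035 -0.1656  0.013   0.134 ] -237.9 side -71.0
lid_o 0.018 [ 0.5029 -0.1647  0.018   0.134 ] -236.5 side -75.1
lid_o 0.023 [ 0.5023 -0.1639  0.023   0.1326] -234.6 side -59.0
lid_s 0.003 [ 0.4921 -0.0852  0.003   0.137 ] -237.4 side -106.4
lid_s 0.008 [ 0.4916 -0.0848  0.008   0.1327] -236.0 side -106.0
lid_s 0.013 [ 0.491  -0.0843  0.013   0.1318] -234.3 side -55.2
lid_s 0.018 [ 0.4904 -0.0839  0.018   0.1282] -231.8 side -26.9
lid_s 0.023 [ 0.4899 -0.0835  0.023   0.1297] -229.8 side -23.0
lid_r 0.003 [ 0.6132 -0.1546  0.003  -0.    ] -269.0 side -151.3
lid_r 0.008 [ 0.6122 -0.1539  0.008  -0.    ] -267.6 side -156.5
lid_r 0.013 [ 0.611  -0.1532  0.013   0.    ] -265.8 side -91.2
lid_r 0.018 [ 0.6099 -0.1524  0.018  -0.    ] -263.6 side -56.6
lid_r 0.023 [ 0.6089 -0.1517  0.023   0.    ] -261.2 side -46.7
```

View pics/ov.png

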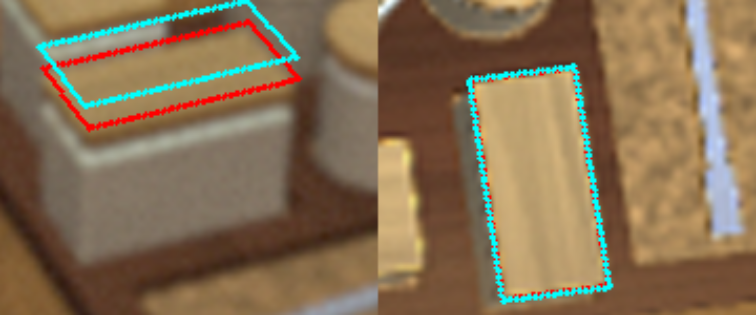

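The overlay shows the z = 8 mm outline (red) on the lid edges and the 18 mm one (cyan) well off, so the oblong tin is seated. All the checks pass, so I hand in.

```bash
python3 -c "
from plan import *
st(); print(ticket.job_done())"
```

```text
t 54.875 pos [0.5466 0.2604 0.2183] yaw 0.137 tilt 0.25 F [-0.7  0.3 -0.7] w 0.947 gf 0.0
the job is handed in; nothing more can be done
None
```

I handed the job in at about 55 s; the final camera check showed all three tins seated, three cups nested in the well, the one spoon straight with its bowl to the back edge, and the bystanders unmoved, but no verdict was returned.

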